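# Put the milling set-up kit back into its cut foam

## Task

Put the four loose parts of the milling set-up kit (the brown shell mill, the pull stud, the step block and the clamp strap) back into the kit tray, each in the foam module whose pocket is cut for it. Every part must lie fully down on the blue floor of its pocket, the mill and the step block upright, the strap flat; the pull stud fits only one way round. Leave the slotted block and the half-round tool bit beside the work where they are.

Things in the scene. Friction and masses are not known exactly. Their poses are not given: they have to be found in the camera images.
- shell_mill: shell end mill: brown toothed cylinder standing upright, hole down its middle, 39 mm across the teeth, 46 mm high, 0.27 kg. Origin: middle of its underside, z up. Grip across the teeth at any yaw.
- pull_stud: pull stud: light grey turned steel lying on its side, 103 mm long, 28 mm thick at most, 0.24 kg. Origin: on its axis in the middle of the collar, 13 mm above the bench; own x along the axis to the head (axis rises 4 deg to the head; it may roll). Along x (mm): shank 18 thick, -64 to -13; collar 25 thick, -13 to +14 (grip here); neck 17 thick to +22; knob head 26 thick, +22 to +39.
- step_block: step block: dark grey steel staircase standing on its base, 28 wide, 60 long, 40 mm high; five steps, each 12 long, 8 high; 0.33 kg. Origin: middle of the base, z up. Long axis at +112 deg from own x (towards the tall end). Grip across the width 12 mm from the origin towards the tall end, where it is 32 mm high. Fits either way round.
- clamp_strap: clamp strap: tan flat steel bar with two holes, lying flat, 75 mm long (along own x within 3 deg), 24 wide, 14 thick, 0.17 kg. Origin: middle of the underside, z up. Fits either way round.
- cutter_foam: charcoal foam module 100 (x) x 118 (y) x 30 mm high, fixed, one of four 2 x 2 in a grey tray (208 x 244 mm, 24 mm high). Origin: middle of underside, 3 mm above the bench; z up. Round pocket for the shell mill at its middle: 47 mm across, 18 deep (blue floor 12 mm above the origin), mouth bevelled 4 mm wider all round.
- stud_foam: charcoal foam module 100 (x) x 118 (y) x 30 mm high, fixed, one of four 2 x 2 in a grey tray (208 x 244 mm, 24 mm high). Origin: middle of underside, 3 mm above the bench; z up. Bottle-shaped pocket, 20 deep, snug (2 mm play): 30 wide from y=-4 to +54 (head, collar), 22 wide from y=-54 to -4 (shank). Seated, stud origin is at x=0, y=12, 23 mm above this origin, head to +y. Finger cut-outs, as deep, y=-4 to 28, x to +-44. Mouth bevel 1.5.
- step_foam: charcoal foam module 100 (x) x 118 (y) x 30 mm high, fixed, one of four 2 x 2 in a grey tray (208 x 244 mm, 24 mm high). Origin: middle of underside, 3 mm above the bench; z up. Plain rectangular pocket for the step block at its middle: 68 mm (y) x 36 mm (x), 12 deep (blue floor 18 mm above the origin), mouth bevelled 4 mm wider all round.
- strap_foam: charcoal foam module 100 (x) x 118 (y) x 30 mm high, fixed, one of four 2 x 2 in a grey tray (208 x 244 mm, 24 mm high). Origin: middle of underside, 3 mm above the bench; z up. Cross-shaped pocket, 9 deep (blue floor 21 mm above the origin): slot for the strap at its middle, 83 mm (y) x 32 mm (x), mouth bevelled 4 mm wider; finger cut-outs, as deep, from y=-16 to 16, reach to x=+-39.
- slot_block: bystander: grey steel block with a slot milled along its top, 66 x 48 x 30 mm overall, lying loose; not to be moved. Origin: middle of the underside.
- half_round_bit: bystander: light grey round tool bit, one end ground flat to half, 76 x 26 x 20 mm, lying loose; not to be moved. Origin: middle of the underside.

How it is judged:
At the end, for the whole second after the job is handed in: Each part lies in the pocket cut for it, released and at rest: origin within 8 mm of the module's origin seen from above (stud: within 6 mm of its seated place in x and y), on the blue floor within about 3 mm, mill, block and strap tilted under 0.12 rad, stud's axis level within 0.07 rad (horizontal distance between shell_mill and cutter_foam below 0.008 m and z of shell_mill in the frame of cutter_foam between 0.009 and 0.015 m and angle between each of shell_mill, step_block, clamp_strap's own z axis and vertical below 0.12 rad and linear speed of each of shell_mill, step_block, clamp_strap, pull_stud below 0.02 m/s and angular speed of each of shell_mill, step_block, clamp_strap, pull_stud below 0.2 rad/s and horizontal distance between step_block and step_foam below 0.008 m and z of step_block in the frame of step_foam between 0.015 and 0.021 m and horizontal distance between clamp_strap and strap_foam below 0.008 m and z of clamp_strap in the frame of strap_foam between 0.018 and 0.024 m and x of pull_stud in the frame of stud_foam between -0.006 and 0.006 m and y of pull_stud in the frame of stud_foam between 0.006 and 0.018 m and z of pull_stud in the frame of stud_foam between 0.019 and 0.0265 m and angle between pull_stud's own x axis and vertical between 1.37 and 1.77 rad); the robot touches nothing.
It fails at once if the slotted block is pushed more than 15 mm (distance of slot_block from where it was at the start of the episode above 0.015 m).
It fails at once if the half-round tool bit is pushed more than 15 mm (distance of half_round_bit from where it was at the start of the episode above 0.015 m).
It also fails if it takes over 115 s, if anything falls off the work surface, if the arm or the gripper's body presses on something with over 40 N, if the wrist force passes 120 N, or if a joint passes its speed limit or range.

## Robot

A 7-joint arm with a two-finger parallel gripper is mounted at the origin on a cart in front of the work surface, level with it; the furniture and walls round the work are solid. World frame = base frame: x ahead of the robot, y to its left, z up, the work surface at z = 0. Lengths are in m, angles in rad, forces in N, time in s.
With the tool pointing down it reaches from about 0.425 to 0.925 m from the base axis. Payload 6.8 kg.
Tool frame: the origin (TCP) lies at the centre of the arm's flange, where the gripper is bolted on; the fingertips stand 173 mm ahead of it and the grasp point (between the pads) lies 155 mm ahead of it (finger_overhang is the distance from the TCP to the fingertips, in m); y points along the fingers, z is the direction in which the jaws open and shut, and the axes are right-handed (so a half turn about y gives the same grasp; the last joint's range is limited). The gripper opens to 85 mm and grips with 20 to 120 N. Pads are 22 mm wide; open, the fingers measure 114 mm over their backs; the gripper's body (76 mm by 85 mm) begins 54 mm behind the grasp point. The pads swing forward as they close: fully open they stand 13 mm farther back than shut.
Start: joints at [1.239, 0.477, 0.022, 1.555, -0.011, 1.109, -0.083], TCP at [0.15, -0.658, 0.405] pointing down, gripper open.
Joint ranges: [-2.96, 2.96], [-0.34, 2.1], [-1.41, 1.46], [0.24, 2.44], [-1.37, 4.51], [0.17, 1.92], [-2.96, 2.96]. Speed limits (rad/s): [2.39, 2.39, 3.14, 3.14, 3.14, 3.14, 3.14].

## Interface

Orientations are given as a rotation vector (axis times angle).
In Python, from bench import get_obs, grab_frame, hand_in, finger_overhang gives the robot as it stands. The module is installed in compiled form; this text tells all that it offers.
- The arm moves only by the shell command python3 -m jog 'ROWS' [FORCE]. ROWS is JSON, a list of rows, each a list of 3 entries, a list of its own where there are three numbers: the shift along the tool's x, y, z in cm, then the turn about the tool's y in rad, then the gripper command: -1 is fully open, 1 is shut, values between are in proportion. In form: [[[x, y, z], twist, gripper], ...]. A call has 1 to 10 rows; each row is the pose to reach, as a shift and turn from the pose commanded when the call began, along the tool's axes at that moment; what a row does not reach only later rows make up. A row lasts 1/8 s, in which the tool goes at most 62.5 mm and 10.7 degrees, less where a joint would pass 70% of its speed; a pose out of reach is approached as far as the arm can. A call with a gripper value outside its range is refused whole. The fingers move at their own pace and stop on an object; FORCE is the grip in N (left out, the last holds). Time passes only in rows, so rows that repeat a pose let the fingers close. It gives the time, the measured TCP pose, the force and the opening at its end, in the units of the state.
- get_obs(): the state, without advancing time (a new reading comes with each control period).
- grab_frame(name): name is "scene" or "top" or "wrist"; returns a dict with "image" (384x512x3 uint8, blue, green, red), "fx", "fy", "cx", "cy" (pixels), "origin" and "rotation" of the camera in the world. Camera axes: x right, y up, looking along -z (the intrinsics and any distortion apply to the point x, -y, -z); pixel columns grow to the right and rows downward; lengths in m; the calibration is good to about 2 mm. A picture is of the moment at which its call begins. There is no depth.
- hand_in(): hands the job in, once; it reports no verdict.
The state is a dict: "clock": time; "joints": joint angles; "qvel": joint speeds; "tau": joint torques, N m; "tcp_pos": TCP position; "orientation": TCP orientation; "contact_force": force on the tool from outside, world axes, zero at the start; "moment": the same for the moment, N m; "grip_width": finger opening in m.
Only numpy, scipy, OpenCV 4.12 (cv2) and the standard library are available. Lean on these libraries where they do the work, as an engineer would, in place of code of your own. Each camera call takes 0.05 s, during which the arm holds its last target.

## Working session

There is one attempt and no reset: what is moved stays moved. The work goes in short steps, Python scripts to look and compute and a shell command to move; the robot and the scene stay as the last step left them, time stands still between calls to the robot, and variables do not carry over. Pictures are saved under pics/ and viewed, and the job is handed in when it is done.

```bash
mkdir -p pics
python3 - <<'E'
from bench import *
import cv2
print(get_obs(), finger_overhang)
for n in ["scene","top","wrist"]:
    f=grab_frame(n); cv2.imwrite(f"pics/{n}0.png",f["image"]); print(n,{k:v for k,v in f.items() if k!="image"})
E
```

```text
{'clock': 0.0, 'joints': array([ 1.23890822,  0.47778053,  0.02237493,  1.55648159, -0.01149503,
        1.10932436, -0.08307572]), 'qvel': array([ 0.0008043 ,  0.00177927, -0.0010229 ,  0.00169686,  0.00043284,
        0.00055074, -0.00161846]), 'tau': array([ 7.21447268e-04, -5.96455836e+01,  1.60916727e+00, -2.81193835e+01,
        1.27077903e-02,  9.23201675e-03,  4.02650210e-05]), 'tcp_pos': array([ 0.14972185, -0.65788568,  0.40372652]), 'orientation': array([-0.23672602,  2.10512353, -2.10125268]), 'contact_force': array([ 0.84299741, -0.31799216,  0.61892881]), 'moment': array([0.03563649, 0.01175695, 0.02303042]), 'grip_width': 0.08532945866705502} 0.1734
scene {'fx': 391.0984609690469, 'fy': 391.0984609690469, 'cx': 258.8968701887866, 'cy': 189.5730323028622, 'origin': array([-0.15784109,  0.82252496,  0.62438837]), 'rotation': array([ 0.47039199, -1.22843816, -2.11599421])}
top {'fx': 446.26542112592415, 'fy': 446.26542112592415, 'cx': 255.8817028044795, 'cy': 195.26086048207787, 'origin': array([0.37351708, 0.08959325, 1.32409493]), 'rotation': array([ 0.09181487, -0.06861287, -1.57672573])}
wrist {'fx': 343.2038874033437, 'fy': 343.2038874033437, 'cx': 259.12619406820846, 'cy': 188.67301322090373, 'origin': array([ 0.21530463, -0.64279007,  0.3738015 ]), 'rotation': array([-0.22504108,  0.18233904, -1.33793524])}
```

View pics/scene0.png

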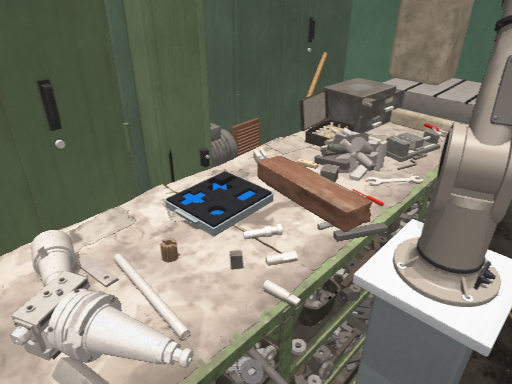

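View pics/top0.png

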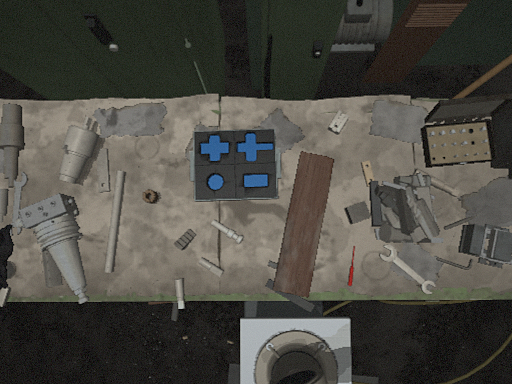

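View pics/wrist0.png

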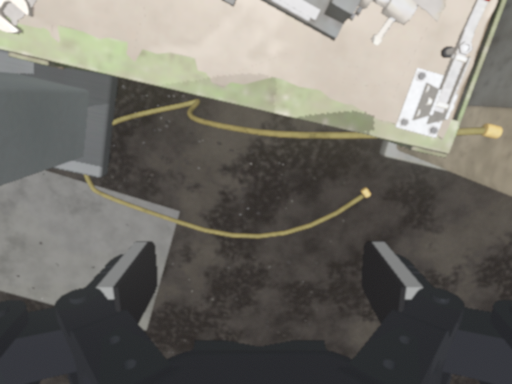

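Run:
```python
import cv2
t=cv2.imread("pics/top0.png"); s=cv2.imread("pics/scene0.png")
cv2.imwrite("pics/tA.png",cv2.resize(t[115:290,120:320],None,fx=4,fy=4,interpolation=cv2.INTER_CUBIC)[:600])
cv2.imwrite("pics/tA.png",cv2.resize(t[115:285,120:300],None,fx=3.5,fy=3.5,interpolation=cv2.INTER_CUBIC)[:600])
cv2.imwrite("pics/tB.png",cv2.resize(t[95:245,300:450],None,fx=4,fy=4,interpolation=cv2.INTER_CUBIC))
cv2.imwrite("pics/sA.png",cv2.resize(s[160:310,150:320],None,fx=4,fy=4,interpolation=cv2.INTER_CUBIC))
```

```text
(no output)
```

View pics/tA.png

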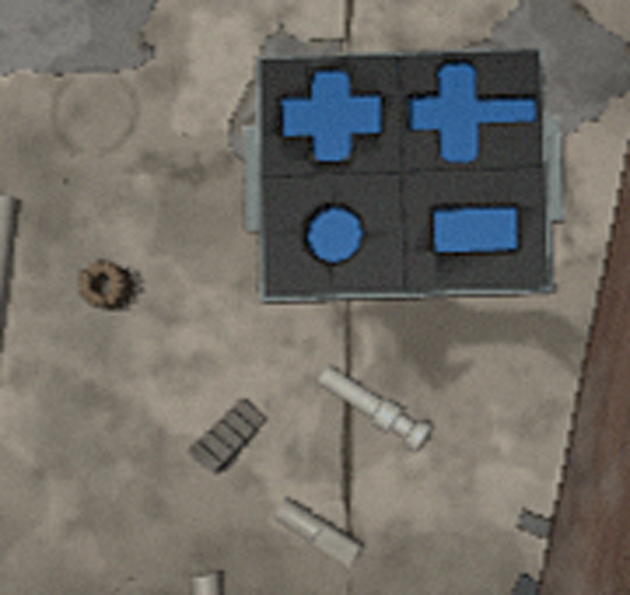

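View pics/tB.png

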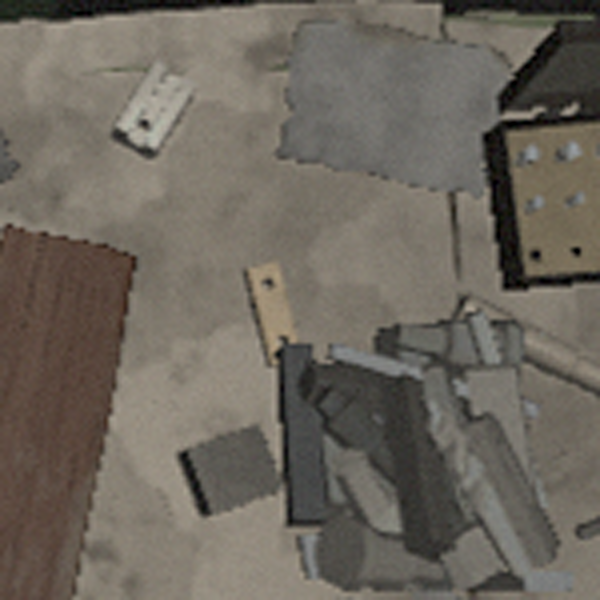

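View pics/sA.png

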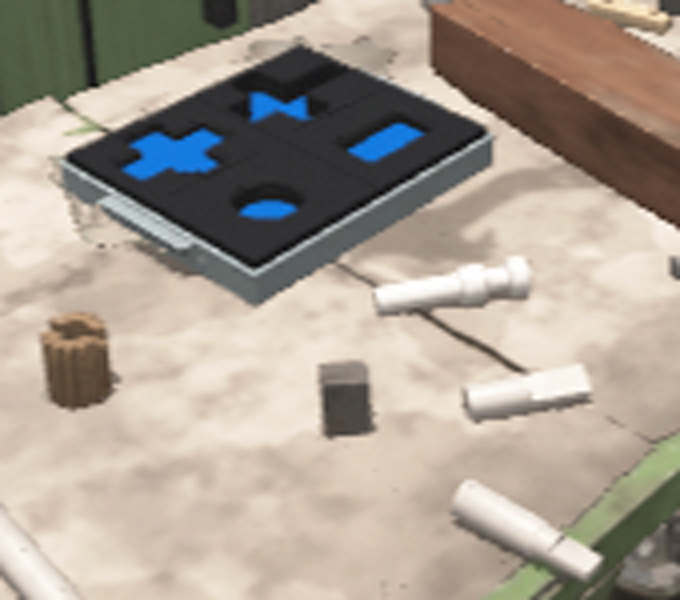

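```bash
cat > h.py <<'E'
from bench import *
import numpy as np, cv2, pickle
from scipy.spatial.transform import Rotation as R
def px2w(f,u,v,z):
    d=R.from_rotvec(f["rotation"]).as_matrix()@np.array([(u-f["cx"])/f["fx"],-(v-f["cy"])/f["fy"],-1.])
    o=np.array(f["origin"]); return o+d*(z-o[2])/d[2]
def w2px(f,p):
    c=R.from_rotvec(f["rotation"]).as_matrix().T@(np.array(p,float)-f["origin"])
    return np.array([f["cx"]+f["fx"]*c[0]/-c[2], f["cy"]-f["fy"]*c[1]/-c[2]])
def snap(name,tag):
    f=grab_frame(name); pickle.dump(f,open(f"pics/{tag}.pkl","wb")); cv2.imwrite(f"pics/{tag}.png",f["image"]); return f
def load(tag): return pickle.load(open(f"pics/{tag}.pkl","rb"))
def tool(o=None):
    o=o or get_obs(); M=R.from_rotvec(o["orientation"]).as_matrix(); return np.array(o["tcp_pos"]),M
def go(target,yaw_jaw=None,grip=None):
    """target TCP world (flange), jaw dir angle (deg) -> shift in tool axes cm, twist rad"""
    p,M=tool(); s=M.T@(np.array(target)-p)*100
    out=[s.round(2)]
    if yaw_jaw is not None:
        z=M[:,2]; a=np.arctan2(z[1],z[0]); # tool y points down: +twist about down axis
        d=np.radians(yaw_jaw)-a; d=(d+np.pi/2)%np.pi-np.pi/2
        out.append(round(-d,3))
    print("shift cm",out, "p",p.round(4));
E
python3 - <<'E'
from h import *
f=snap("top","top1")
p,M=tool(); print(M.round(3))
for n,u,v,z in [("mill",150,196,.046),("step",186,239,.03),("stud",231,235,.013),("bit",210,266,.015),("strap",367.5,173,.014),("grayblk",355,213,.03),("blk2",338,122,.03),("tray",235,165,.033),("plateTL",371,182,.05),
 ("cut",215,182,.015),("step",256,181,.021),("stud",251,147,.013),("strapf",215,148,.024)]:
    print(n,px2w(f,u,v,z).round(3))
s=cv2.imread("pics/scene0.png")
cv2.imwrite("pics/sB.png",cv2.resize(s[80:230,250:450],None,fx=4,fy=4,interpolation=cv2.INTER_CUBIC))
E
```

```text
[[-0.975 -0.     0.222]
 [-0.222  0.001 -0.975]
 [ 0.    -1.    -0.001]]
mill [0.505 0.414 0.046]
step [0.381 0.311 0.03 ]
stud [0.391 0.182 0.013]
bit [0.302 0.243 0.015]
strap [ 0.571 -0.222  0.014]
grayblk [ 0.452 -0.178  0.03 ]
blk2 [ 0.722 -0.136  0.03 ]
tray [0.595 0.169 0.033]
plateTL [ 0.54  -0.222  0.05 ]
cut [0.548 0.229 0.015]
step [0.549 0.108 0.021]
stud [0.653 0.122 0.013]
strapf [0.649 0.229 0.024]
```

View pics/sB.png

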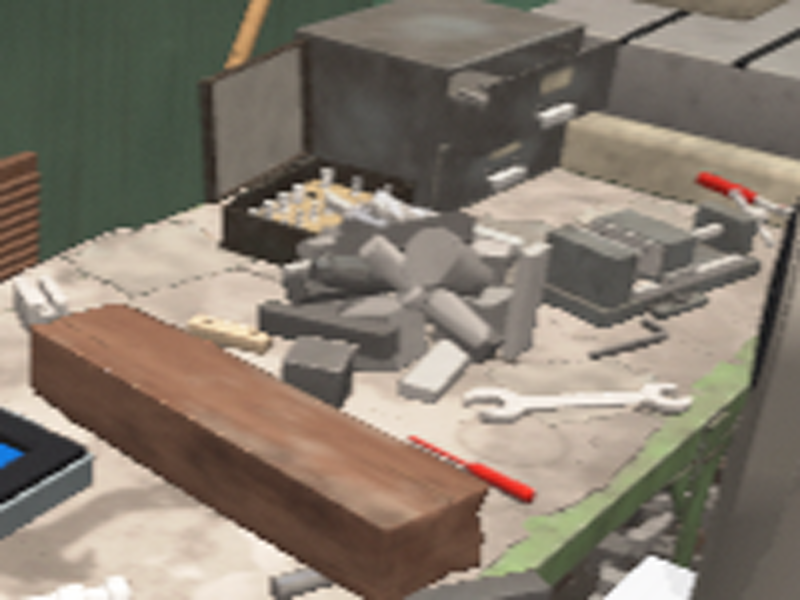

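Run:
```python
from h import *
f=load("top1")
p,M=tool(); w=grab_frame("wrist"); C=R.from_rotvec(w["rotation"]).as_matrix()
print("cam in tool",(M.T@(w["origin"]-p)).round(4),"\n",(M.T@C).round(3))
for u,v in [(362.7,163),(373,162),(367,185),(369,186)]: print(px2w(f,u,v,.014).round(3))
go([.52,-.21,.40],-90)
```

```text
cam in tool [-0.0673  0.03   -0.0002] 
 [[-0.    -0.964 -0.265]
 [ 0.     0.265 -0.964]
 [ 1.    -0.     0.   ]]
[ 0.601 -0.209  0.014]
[ 0.604 -0.239  0.014]
[ 0.535 -0.219  0.014]
[ 0.532 -0.225  0.014]
shift cm [array([-46.04,   0.45, -35.47]), np.float64(0.224)] p [ 0.1498 -0.6581  0.4042]
```

```bash
python3 -m jog '[[[-5,0,-4],0.1,-1],[[-10,0,-8],0.2,-1],[[-15,0,-12],0.22,-1],[[-20,0,-15.5],0.22,-1],[[-25,0,-19],0.22,-1],[[-30,0,-23],0.22,-1],[[-35,0,-27],0.22,-1],[[-40,0,-31],0.22,-1],[[-46,0.5,-35.5],0.22,-1],[[-46,0.5,-35.5],0.22,-1]]' 60
python3 - <<'E'
from h import *
snap("wrist","w1"); print(tool())
E
```

```text
clock: 1.5
tcp_pos: [0.5219, -0.2056, 0.3996]
orientation: [-0.01, 2.218, -2.214]
contact_force: [-0.7, -1.4, 0.1]
grip_width: 0.0853
(array([ 0.52225055, -0.20529139,  0.39945586]), array([[-0.99994328,  0.00108792,  0.01059506],
       [-0.01059287,  0.00199756, -0.9999419 ],
       [-0.00110902, -0.99999741, -0.00198593]]))
```

View pics/w1.png

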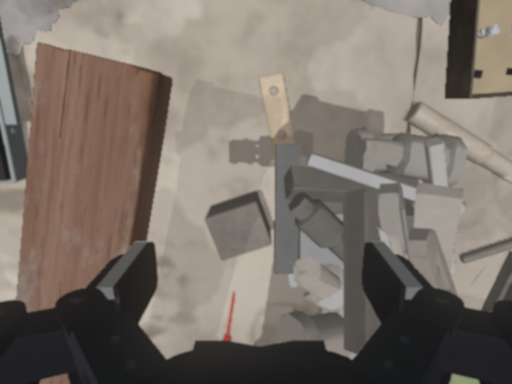

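Run:
```python
from h import *
f=load("w1")
cv2.imwrite("pics/w1c.png",cv2.resize(f["image"][55:205,220:420],None,fx=4,fy=4,interpolation=cv2.INTER_CUBIC))
for u,v in [(261,77),(281,73),(293,140),(273,143)]: print(px2w(f,u,v,.014).round(4))
```

```text
[ 0.606  -0.2055  0.014 ]
[ 0.6099 -0.2252  0.014 ]
[ 0.5443 -0.2394  0.014 ]
[ 0.541  -0.2188  0.014 ]
```

View pics/w1c.png

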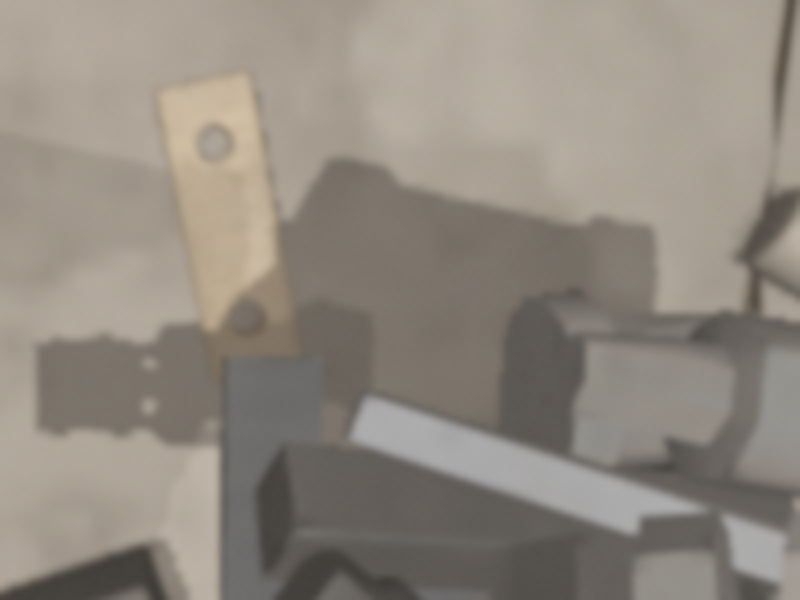

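Run:
```python
from h import *
f=load("w1")
a,b,c,d=[px2w(f,u,v,.014) for u,v in [(259.5,78),(282.5,73),(294.5,142),(273,142)]]
print(a,b,c,d, np.linalg.norm(a-b))
ax=((c-b)+(d-a)); ax/=np.linalg.norm(ax)
cen=(a+b)/2+ax*.0375; print("cen",cen,np.degrees(np.arctan2(ax[1],ax[0])))
bar=px2w(f,275,144,.03); print("bar end",bar, px2w(f,300,144,.03))
g=cen-ax*.008
print(g); go([g[0],g[1],.155+.06],np.degrees(np.arctan2(ax[1],ax[0]))+90)
```

```text
[ 0.60502649 -0.20407388  0.014     ] [ 0.6099498  -0.22664451  0.014     ] [ 0.54226115 -0.24101125  0.014     ] [ 0.54201877 -0.2187461   0.014     ] 0.02310134834904541
cen [ 0.57088085 -0.22349284  0.014     ] -167.4731448339116
bar end [ 0.5421791  -0.22013261  0.03      ] [ 0.54244896 -0.24489471  0.03      ]
[ 0.57869041 -0.22175766  0.014     ]
shift cm [array([-5.61, 18.45,  1.74]), np.float64(-0.208)] p [ 0.5223 -0.2053  0.3995]
```

```bash
python3 - <<'E'
from h import *
go([.5709,-.2235,.1745],-77.5)
E
python3 -m jog '[[[-3,3,1],-0.1,-1],[[-4.9,9,1.9],-0.208,-1],[[-4.9,14,1.9],-0.208,-1],[[-4.9,14,1.9],-0.208,-1]]'
python3 - <<'E'
from h import *
snap("wrist","w2"); go([.5709,-.2235,.1745],-77.5)
E
```

```text
shift cm [array([-4.82, 22.5 ,  1.92]), np.float64(-0.208)] p [ 0.5223 -0.2053  0.3995]
clock: 2.05
tcp_pos: [0.566, -0.23, 0.2558]
orientation: [-0.232, 2.118, -2.112]
contact_force: [-0.5, -0.4, 0.2]
grip_width: 0.0853
shift cm [array([-0.51,  8.43, -0.55]), np.float64(-0.008)] p [ 0.5674 -0.23    0.2589]
```

View pics/w2.png

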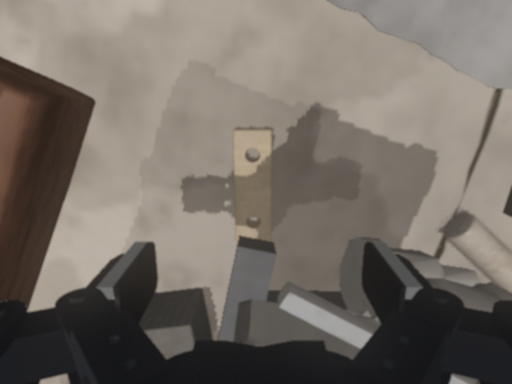

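```bash
python3 -m jog '[[[0,0,0],0,-1],[[0,0,0],0,-1]]'
python3 - <<'E'
from h import *
f=snap("wrist","w3"); 
cv2.imwrite("pics/w3c.png",cv2.resize(f["image"][100:250,180:380],None,fx=4,fy=4,interpolation=cv2.INTER_CUBIC))
go([.5709,-.2235,.1745],-77.5)
E
```

```text
clock: 2.35
tcp_pos: [0.5693, -0.2292, 0.2623]
orientation: [-0.22, 2.106, -2.11]
contact_force: [0.3, 0.7, 0.3]
grip_width: 0.0855
shift cm [array([-0.26,  8.75, -0.53]), np.float64(-0.007)] p [ 0.5692 -0.2291  0.262 ]
```

View pics/w3c.png

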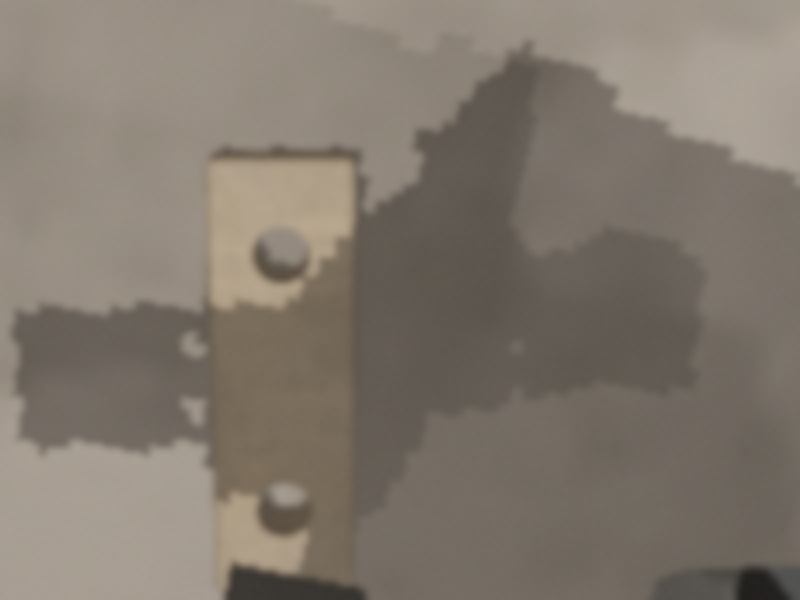

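Run:
```python
from h import *
f=load("w3")
a,b,c,d=[px2w(f,u,v,.014) for u,v in [(232.5,138.9),(269.3,139.2),(268.7,244),(234.5,246)]]
print(a,b,c,d, np.linalg.norm(a-b))
ax=((c-b)+(d-a)); ax/=np.linalg.norm(ax)
cen=(a+b)/2+ax*.0375; th=np.degrees(np.arctan2(ax[1],ax[0]));print("cen",cen,th)
h=[px2w(f,180+u/4,100+v/4,.014) for u,v in [(281,253),(285,508)]]; print(h, np.mean(h,0))
go([cen[0],cen[1],.1745],th+90)
```

```text
[ 0.60579466 -0.20447234  0.014     ] [ 0.61050876 -0.22735529  0.014     ] [ 0.54003976 -0.24263717  0.014     ] [ 0.53363662 -0.21985032  0.014     ] 0.02336347140660376
cen [ 0.57148923 -0.22379497  0.014     ] -167.8680212869106
[array([ 0.59278434, -0.21868126,  0.014     ]), array([ 0.54979053, -0.22830525,  0.014     ])] [ 0.57128743 -0.22349326  0.014     ]
shift cm [array([-0.31,  8.75, -0.49]), np.float64(-0.0)] p [ 0.5692 -0.2291  0.262 ]
```

```bash
python3 -m jog '[[[-0.3,3.5,-0.5],0,-1],[[-0.3,6,-0.5],0,-1],[[-0.3,7.7,-0.5],0,-0.5],[[-0.3,8.5,-0.5],0,-0.2],[[-0.3,8.7,-0.5],0,0],[[-0.3,8.7,-0.5],0,0.2],[[-0.3,8.7,-0.5],0,1],[[-0.3,8.7,-0.5],0,1],[[-0.3,8.7,-0.5],0,1],[[-0.3,8.7,-0.5],0,1]]' 60
python3 - <<'E'
from h import *
snap("wrist","w4"); go([.5713,-.2236,.1745],-77.6)
E
```

```text
clock: 3.65
tcp_pos: [0.571, -0.2234, 0.1737]
orientation: [-0.223, 2.108, -2.11]
contact_force: [-1.9, -0.5, 6.2]
grip_width: 0.0228
shift cm [array([-0.03, -0.07,  0.02]), np.float64(-0.005)] p [ 0.571  -0.2234  0.1738]
```

View pics/w4.png

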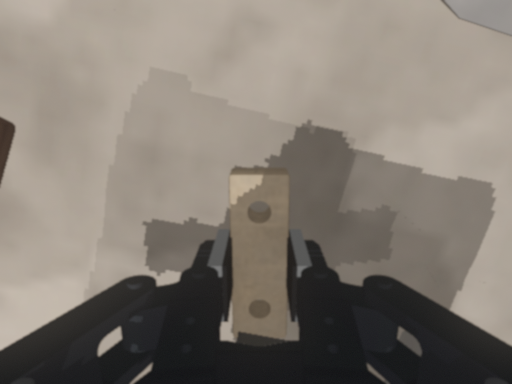

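```bash
python3 -m jog '[[[0,-3,0],0,1],[[0,-8,0],0,1],[[0,-13,0],0,1],[[-3,-18,-6],-0.15,1],[[-4.5,-22,-12],-0.32,1],[[-6,-22,-18],-0.5,1],[[-7.5,-22,-24],-0.68,1],[[-9,-22,-30],-0.86,1],[[-11.3,-22,-37],-1.04,1],[[-11.3,-22,-37.7],-1.2,1]]'
python3 -m jog '[[[0,0,0],-0.15,1],[[0,0,0],-0.15,1],[[0,0,0],-0.15,1]]'
python3 - <<'E'
from h import *
snap("wrist","w5"); print(get_obs()["joints"],tool())
E
```

```text
clock: 4.95
tcp_pos: [0.6011, 0.1723, 0.3928]
orientation: [-1.133, 1.32, -1.319]
contact_force: [0.9, -1.1, -1.4]
grip_width: 0.0216
clock: 5.32
tcp_pos: [0.6019, 0.168, 0.3924]
orientation: [-1.204, 1.219, -1.22]
contact_force: [-1.1, -0.6, -0.6]
grip_width: 0.0216
[ 0.07340403  0.4744345  -0.60673116  1.66156304  0.2972797   1.09968744
 -0.63110141] (array([0.60189176, 0.16795748, 0.39253579]), array([[-1.30878824e-02, -1.90360971e-04,  9.99914332e-01],
       [-9.99914090e-01, -7.18392635e-04, -1.30880160e-02],
       [ 7.20822539e-04, -9.99999724e-01, -1.80942379e-04]]))
```

View pics/w5.png

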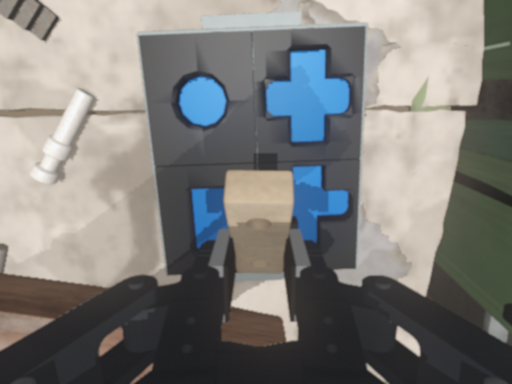

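Run:
```python
from h import *
f=load("w5")
cv2.imwrite("pics/w5c.png",cv2.resize(f["image"][150:300,160:360],None,fx=4,fy=4,interpolation=cv2.INTER_CUBIC))
f=snap("scene","s5")
cv2.imwrite("pics/s5c.png",cv2.resize(f["image"][60:210,150:350],None,fx=4,fy=4,interpolation=cv2.INTER_CUBIC))
```

```text
(no output)
```

View pics/w5c.png

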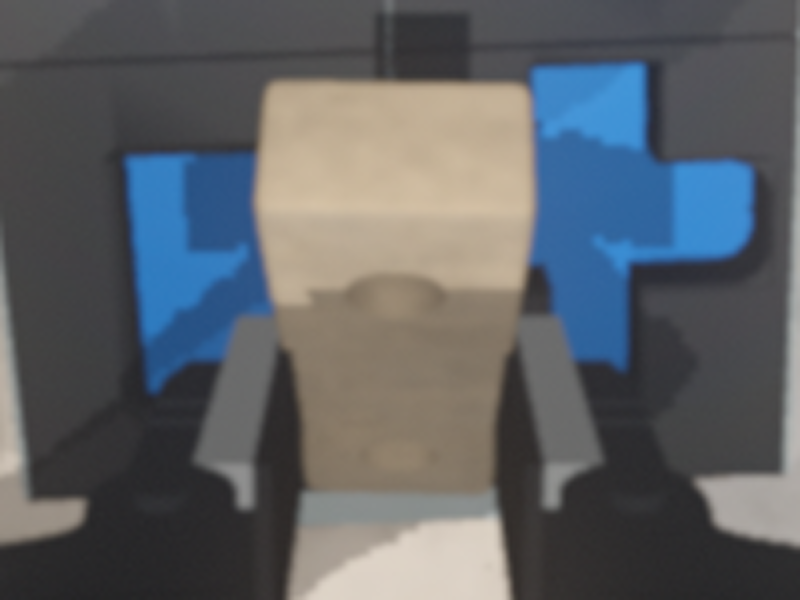

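View pics/s5c.png

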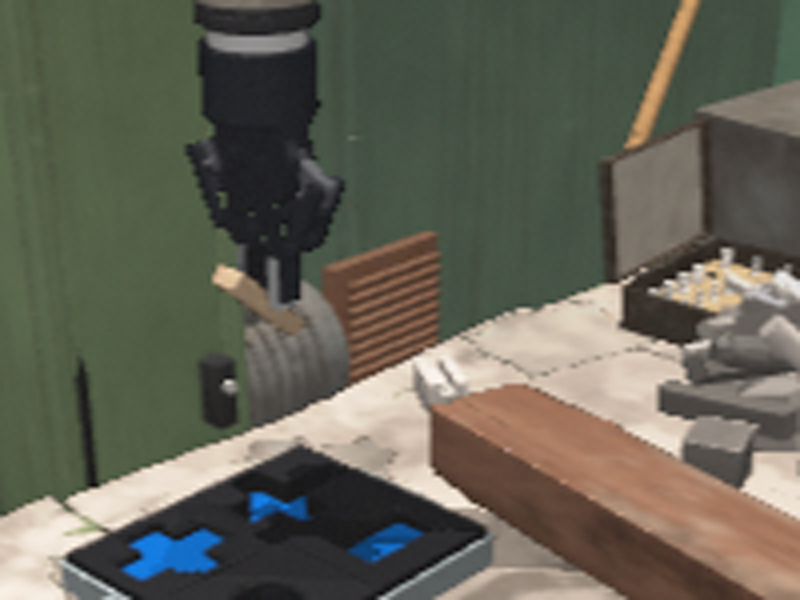

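Run:
```python
from h import *
f=load("w5")
im=f["image"]
cv2.imwrite("pics/w5d.png",cv2.resize(im[10:160,130:380],None,fx=3.2,fy=3.2,interpolation=cv2.INTER_CUBIC))
cv2.imwrite("pics/w5e.png",cv2.resize(im[150:290,130:380],None,fx=3.2,fy=3.2,interpolation=cv2.INTER_CUBIC))
```

```text
(no output)
```

View pics/w5d.png

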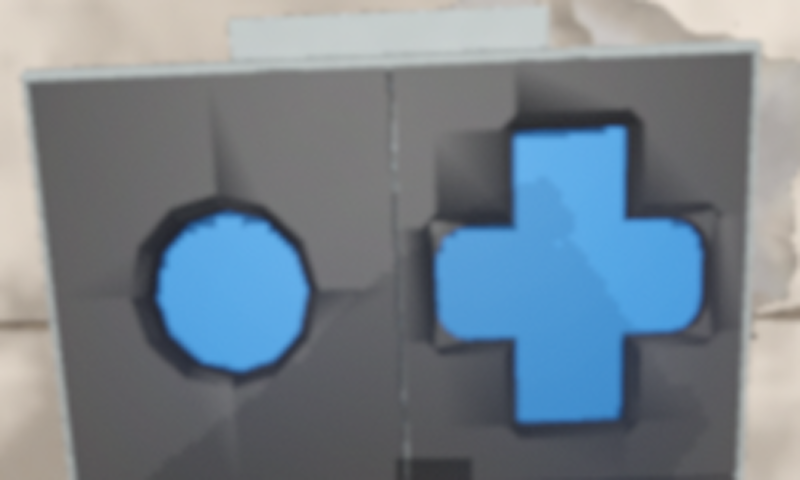

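View pics/w5e.png

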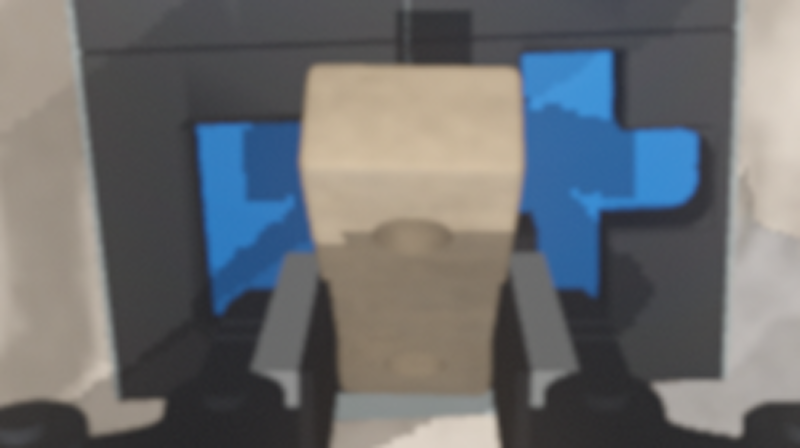

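```bash
cat >> h.py <<'E'
def rigid2(A,B):
    A=np.array(A);B=np.array(B);a=A.mean(0);b=B.mean(0);U,S,V=np.linalg.svd((A-a).T@(B-b));Rm=V.T@np.diag([1,np.linalg.det(V.T@U.T)])@U.T
    t=b-Rm@a; return Rm,t,np.linalg.norm((A@Rm.T+t)-B,axis=1)
E
python3 - <<'E'
from h import *
f=load("w5")
P=[(140.3,35.6,-.1,.118),(365,27.8,.1,.118),(155.6,166.3,-.1,0),(359,158.8,.1,0),(166.9,274.4,-.1,-.118),(355.6,268,.1,-.118),(251.9,32.5,0,.118)]
W=[px2w(f,u,v,.033)[:2] for u,v,_,_ in P]
Rm,t,e=rigid2([p[2:] for p in P],W); print(t,np.degrees(np.arctan2(Rm[1,0],Rm[0,0])),e)
for n,x,y in [("cutter",-.05,.059),("strap",.05,.059),("step",-.05,-.059),("stud",.05,-.059)]:
    print(n,Rm@[x,y]+t)
for n,u,v,z in [("cutc",(155+312)/2/3.2+130,292/3.2+10,.015),("strapc",570/3.2+130,277/3.2+10,.024)]: print(n,px2w(f,u,v,z))
go([.62,.365,.25])
E
```

```text
[0.59983893 0.17077493] 1.2491658454731982 [0.00080394 0.00070105 0.00077458 0.00089799 0.00072642 0.00094995
 0.00088704]
cutter [0.5485646  0.22867089]
strap [0.64854083 0.23085092]
step [0.55113704 0.11069893]
stud [0.65111327 0.11287897]
cutc [0.54758654 0.2292477  0.015     ]
strapc [0.64938965 0.23238705 0.024     ]
shift cm [array([-19.72,  14.25,   1.57])] p [0.6019 0.1681 0.3926]
```

```bash
python3 -m jog '[[[-6,0,0.5],0,1],[[-12,0,1],0,1],[[-18,3,1.6],0,1],[[-19.7,8,1.6],0,1],[[-19.7,13,1.6],0,1],[[-19.7,17,1.6],0,1],[[-19.7,17.5,1.6],0,1],[[-19.7,17.5,1.6],0,1]]'
python3 - <<'E'
from h import *
f=snap("scene","s6")
cv2.imwrite("pics/s6c.png",cv2.resize(f["image"][100:250,100:300],None,fx=4,fy=4,interpolation=cv2.INTER_CUBIC))
E
```

```text
clock: 6.42
tcp_pos: [0.6201, 0.3659, 0.2189]
orientation: [-1.203, 1.216, -1.217]
contact_force: [0.2, 0.1, -1.4]
grip_width: 0.0218
```

View pics/s6c.png

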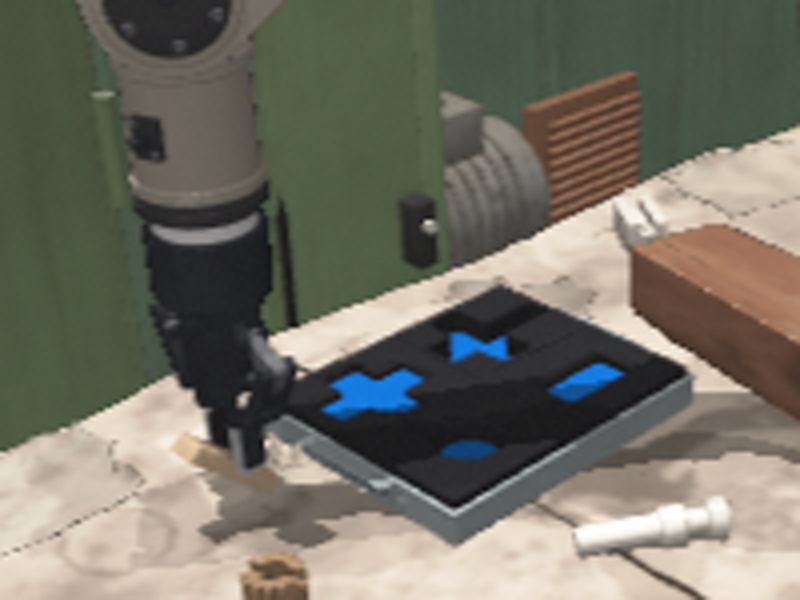

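```bash
python3 -m jog '[[[0,0.8,0],0,1],[[0,1.6,0],0,1],[[0,2.2,0],0,1],[[0,2.7,0],0,1],[[0,2.7,0],0,1]]' 20; python3 -m jog '[[[0,0.4,0],0,1],[[0,0.8,0],0,1],[[0,1.2,0],0,1],[[0,1.4,0],0,1],[[0,1.4,0],0,1]]'
python3 - <<'E'
from h import *
f=snap("wrist","w7");
f=snap("scene","s7")
cv2.imwrite("pics/s7c.png",cv2.resize(f["image"][150:250,100:240],None,fx=4,fy=4,interpolation=cv2.INTER_CUBIC))
E
```

```text
clock: 7.1
tcp_pos: [0.62, 0.3702, 0.1959]
orientation: [-1.195, 1.215, -1.211]
contact_force: [-3.9, 3.6, 20.4]
grip_width: 0.0217
clock: 7.72
tcp_pos: [0.6194, 0.3753, 0.1854]
orientation: [-1.187, 1.215, -1.203]
contact_force: [-4.5, 11.9, 29.3]
grip_width: 0.0217
```

View pics/s7c.png

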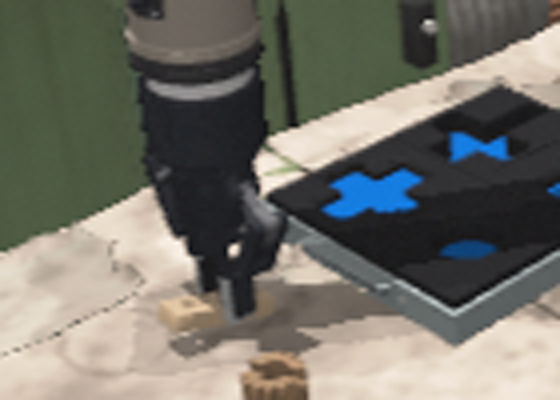

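View pics/w7.png

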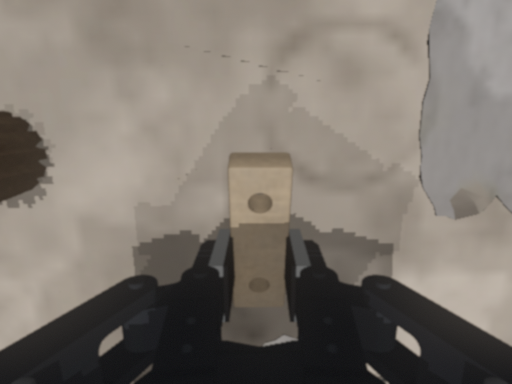

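```bash
python3 -m jog '[[[0,0,0],0,0.2],[[0,0,0],0,0.2],[[0,0,0],0,0.2],[[0,-1.5,0],0,0],[[0,-4,0],0,-0.3],[[0,-4,0],0,-0.3],[[0,-4,0],0,-0.3]]'
python3 - <<'E'
from h import *
f=snap("wrist","w8"); print(tool())
E
```

```text
clock: 8.7
tcp_pos: [0.6196, 0.3659, 0.2176]
orientation: [-1.204, 1.215, -1.216]
contact_force: [0.4, -0.2, -0.7]
grip_width: 0.0557
(array([0.61946984, 0.36574946, 0.21689516]), array([[-9.08196577e-03,  1.22270824e-04,  9.99958751e-01],
       [-9.99958738e-01, -1.99685836e-04, -9.08194124e-03],
       [ 1.98567142e-04, -9.99999973e-01,  1.24079319e-04]]))
```

View pics/w8.png

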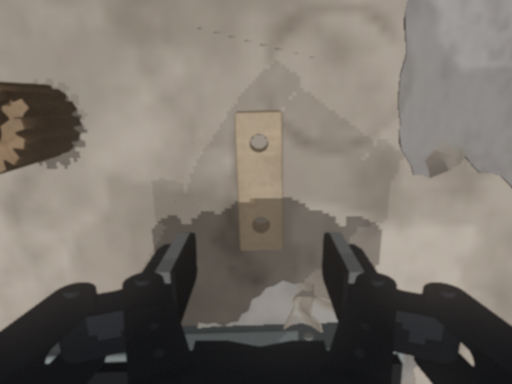

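Run:
```python
from h import *
f=load("w8")
a,b,c,d=[px2w(f,u,v,.014) for u,v in [(236,111),(282,111),(281.5,249.5),(240,249.5)]]
print(a,b,c,d, np.linalg.norm(a-b),np.linalg.norm(a-d))
ax=((c-b)+(d-a)); ax/=np.linalg.norm(ax); cen=(a+b+c+d)/4; th=np.degrees(np.arctan2(ax[1],ax[0]))
h=[px2w(f,u,v,.014) for u,v in [(259,142),(261,225)]]
print(cen,th,np.mean(h,0)); go([cen[0],cen[1],.174],th+90)
```

```text
[0.60920445 0.42543058 0.014     ] [0.63192345 0.42522577 0.014     ] [0.63228898 0.35067913 0.014     ] [0.60941337 0.3508905  0.014     ] 0.022719925522716893 0.07454037049359809
[0.62070756 0.38805649 0.014     ] -89.77923081186381 [0.62076096 0.38761351 0.014     ]
shift cm [array([-2.23,  4.29,  0.1 ]), np.float64(-0.013)] p [0.6195 0.3657 0.2169]
```

```bash
python3 -m jog '[[[-2.2,1,0.1],0,-0.3],[[-2.2,3,0.1],0,-0.2],[[-2.2,4.3,0.1],0,0],[[-2.2,4.3,0.1],0,0.3],[[-2.2,4.3,0.1],0,1],[[-2.2,4.3,0.1],0,1],[[-2.2,4.3,0.1],0,1],[[-2.2,4.3,0.1],0,1]]' 110;  python3 -m jog '[[[0,-1,0],0,1],[[0,-3,0],0,1],[[0,-6,0],0,1],[[0,-6,0],0,1]]'
python3 - <<'E'
from h import *
f=snap("wrist","w9"); go([.649,.2315,.205],1.25)
E
```

```text
clock: 9.75
tcp_pos: [0.6212, 0.3879, 0.174]
orientation: [-1.204, 1.216, -1.216]
contact_force: [-1.0, -0.8, 8.4]
grip_width: 0.021
clock: 10.25
tcp_pos: [0.6216, 0.3887, 0.2374]
orientation: [-1.199, 1.214, -1.216]
contact_force: [0.7, -0.2, -1.5]
grip_width: 0.0208
shift cm [array([15.64,  3.03,  2.92]), np.float64(-0.031)] p [0.6211 0.3881 0.2355]
```

View pics/w9.png

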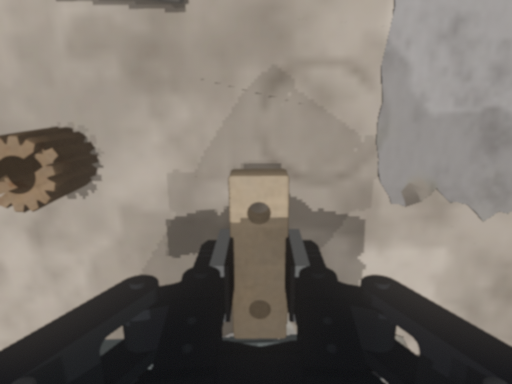

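```bash
python3 -m jog '[[[5,0,1],-0.03,1],[[10,0,2],-0.03,1],[[14,0,2.9],-0.03,1],[[15.6,0,2.9],-0.03,1],[[15.6,0,2.9],-0.03,1],[[15.6,0,2.9],-0.03,1]]'
python3 - <<'E'
from h import *
f=snap("wrist","w10"); go([.649,.2315,.199],1.25)
cv2.imwrite("pics/w10c.png",cv2.resize(f["image"][100:384,120:400],None,fx=2,fy=2,interpolation=cv2.INTER_CUBIC))
E
```

```text
clock: 11.05
tcp_pos: [0.6474, 0.2341, 0.2337]
orientation: [-1.219, 1.193, -1.19]
contact_force: [0.6, -0.7, -2.3]
grip_width: 0.0209
shift cm [array([0.29, 3.48, 0.15]), np.float64(0.002)] p [0.6474 0.2343 0.2338]
```

View pics/w10c.png

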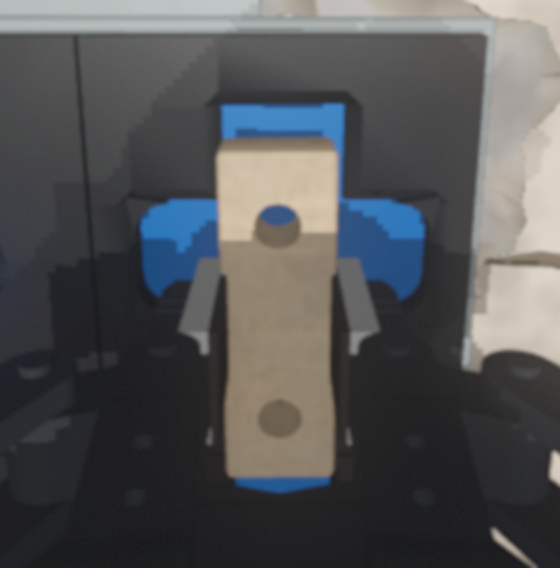

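Run:
```python
from h import *
f=load("w10")
e=px2w(f,261.8,152,.024); print(e, "center est", e-np.array([-.0009,.0415,0]))
print(px2w(f,120+141/2,100+245/2,.024),px2w(f,120+424/2,100+245/2,.024))
print("strap front mid top", px2w(f,120+277/2,100+150/2,.2338-.174+.014))
```

```text
[0.64803486 0.27241789 0.024     ] center est [0.64893486 0.23091789 0.024     ]
[0.60928398 0.23185607 0.024     ] [0.68820493 0.23376848 0.024     ]
strap front mid top [0.646456   0.27138116 0.0738    ]
```

```bash
python3 -m jog '[[[0.3,1,0.15],0,1],[[0.3,2,0.15],0,1],[[0.3,2.8,0.15],0,1],[[0.3,3.4,0.15],0,1],[[0.3,3.4,0.15],0,1],[[0.3,3.4,0.15],0,1]]'
python3 - <<'E'
from h import *
f=snap("wrist","w11")
cv2.imwrite("pics/w11c.png",cv2.resize(f["image"][100:384,120:400],None,fx=2,fy=2,interpolation=cv2.INTER_CUBIC))
E
```

```text
clock: 11.85
tcp_pos: [0.65, 0.2288, 0.2]
orientation: [-1.219, 1.194, -1.194]
contact_force: [-0.7, 0.6, -0.8]
grip_width: 0.021
```

View pics/w11c.png

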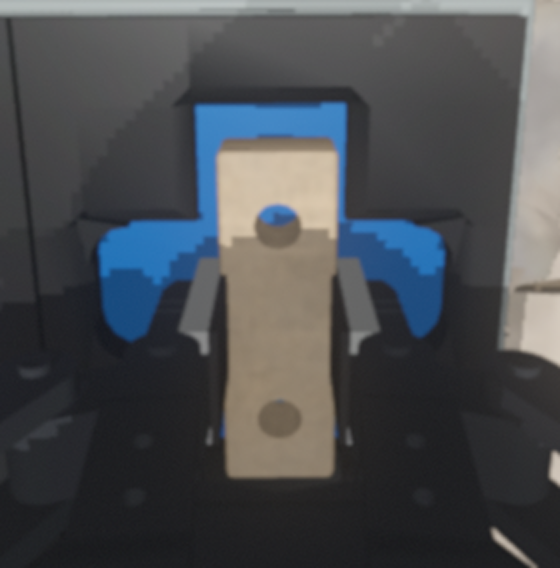

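```bash
python3 -m jog '[[[-0.2,0.1,-0.1],0,1],[[-0.2,0.2,-0.1],0,1],[[-0.2,0.2,-0.1],0,0.2],[[-0.2,0.2,-0.1],0,0.15],[[-0.2,0.2,-0.1],0,0.15],[[-0.2,-2,-0.1],0,0.15],[[-0.2,-6,-0.1],0,0.15],[[-0.2,-11,-0.1],0,0],[[-0.2,-14,-0.1],0,-0.5],[[-0.2,-14,-0.1],0,-1]]'
python3 - <<'E'
from h import *
f=snap("wrist","w12");p,M=tool();print(p)
E
```

```text
clock: 13.15
tcp_pos: [0.6495, 0.2315, 0.3448]
orientation: [-1.212, 1.19, -1.195]
contact_force: [-0.4, 0.0, -0.8]
grip_width: 0.0768
[0.64902519 0.23095456 0.34234812]
```

View pics/w12.png

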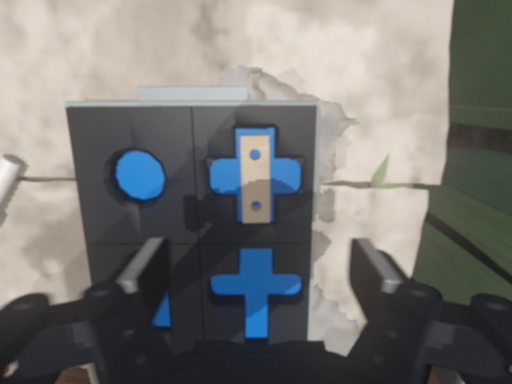

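```bash
python3 - <<'E'
from h import *
go([.505,.34,.34],1)
E
python3 -m jog '[[[-3,0,-4],0,-1],[[-6,0,-8],0,-1],[[-9,0,-12],0,-1],[[-11,0,-14.5],0,-1],[[-11,0,-14.5],0,-1]]';python3 - <<'E'
from h import *
f=snap("wrist","w13");p,M=tool();print(p)
E
```

```text
shift cm [array([-11.2 ,   0.2 , -14.17]), np.float64(0.003)] p [0.649  0.231  0.3423]
clock: 13.82
tcp_pos: [0.4986, 0.3397, 0.3393]
orientation: [-1.223, 1.191, -1.189]
contact_force: [-0.4, -0.2, -0.1]
grip_width: 0.0851
[0.50046284 0.33813658 0.33917555]
```

View pics/w13.png

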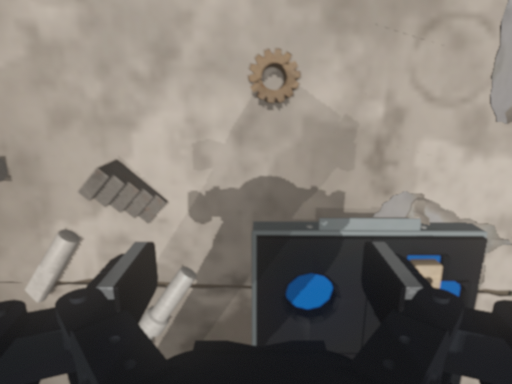

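Run:
```python
from h import *
f=load("w13"); im=f["image"]
m=px2w(f,274.5,76,.046); print("mill",m)
print("circ c",px2w(f,310,292,.015))
go([m[0],m[1],.195],1.25)
cv2.imwrite("pics/w13c.png",cv2.resize(im[140:340,20:220],None,fx=3,fy=3,interpolation=cv2.INTER_CUBIC))
cv2.imwrite("pics/w13m.png",cv2.resize(im[30:130,220:330],None,fx=4,fy=4,interpolation=cv2.INTER_CUBIC))
```

```text
mill [0.5072311  0.42018337 0.046     ]
circ c [0.55050632 0.22377173 0.015     ]
shift cm [array([-8.2 , 14.41,  0.89]), np.float64(0.002)] p [0.5005 0.3381 0.3392]
```

View pics/w13c.png

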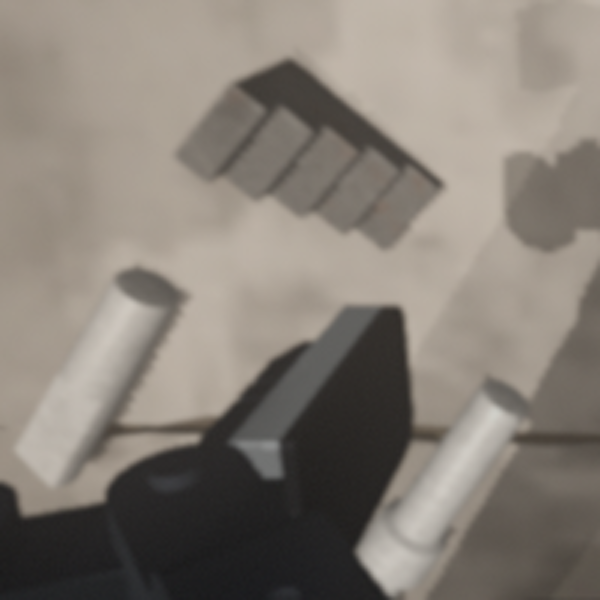

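View pics/w13m.png

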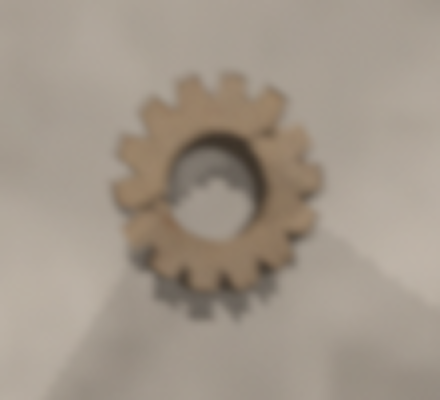

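```bash
python3 -m jog '[[[-4,3,0.5],0,-1],[[-8.2,6,0.9],0,-1],[[-8.2,8,0.9],0,-1],[[-8.2,8,0.9],0,-1],[[-8.2,8,0.9],0,-1]]';python3 - <<'E'
from h import *
f=snap("wrist","w14");go([.507,.420,.195],1.25)
E
```

```text
clock: 14.5
tcp_pos: [0.51, 0.4183, 0.2602]
orientation: [-1.218, 1.194, -1.196]
contact_force: [-0.4, -0.0, 0.7]
grip_width: 0.0852
shift cm [array([-0.14,  6.57, -0.3 ]), np.float64(-0.003)] p [0.51   0.4186 0.2607]
```

View pics/w14.png

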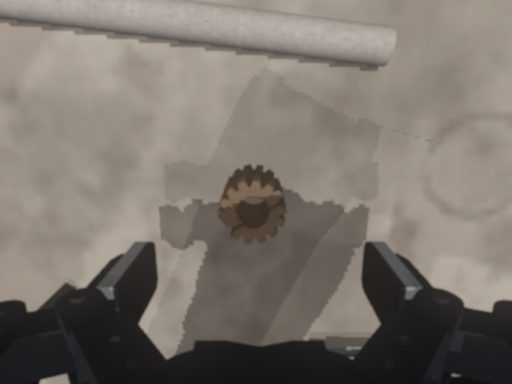

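```bash
python3 - <<'E'
from h import *
f=load("w14");m=px2w(f,252,211,.046); print(m); go([m[0],m[1],.195],1.25)
E
python3 -m jog '[[[-0.15,2,-0.3],0,-1],[[-0.15,4.5,-0.3],0,-1],[[-0.15,6,-0.3],0,-0.6],[[-0.15,6.5,-0.3],0,-0.3],[[-0.15,6.5,-0.3],0,0],[[-0.15,6.5,-0.3],0,1],[[-0.15,6.5,-0.3],0,1],[[-0.15,6.5,-0.3],0,1],[[-0.15,6.5,-0.3],0,1]]' 80; python3 -m jog '[[[0,-1,0],0,1],[[0,-4,0],0,1],[[0,-8,0],0,1],[[0,-8,0],0,1]]';python3 - <<'E'
from h import *
f=snap("wrist","w15");go([.549,.229,.245],1.25)
E
```

```text
[0.50634739 0.42163302 0.046     ]
shift cm [array([-0.31,  6.57, -0.37]), np.float64(-0.003)] p [0.51   0.4186 0.2607]
clock: 15.68
tcp_pos: [0.506, 0.4216, 0.1956]
orientation: [-1.218, 1.193, -1.193]
contact_force: [-1.5, -1.2, 4.6]
grip_width: 0.0356
clock: 16.18
tcp_pos: [0.5065, 0.4222, 0.2782]
orientation: [-1.213, 1.193, -1.193]
contact_force: [0.3, 0.5, -3.4]
grip_width: 0.0357
shift cm [array([19.32,  3.08,  3.89]), np.float64(-0.001)] p [0.5061 0.4213 0.2759]
```

View pics/w15.png

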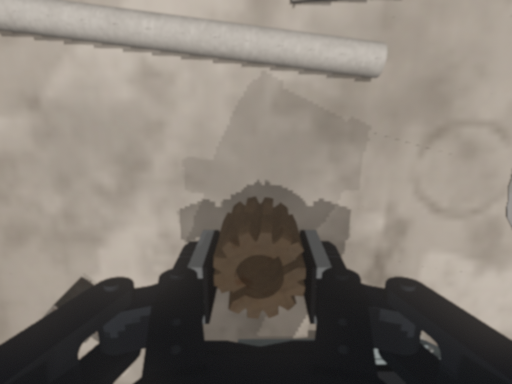

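```bash
python3 -m jog '[[[5,0,1],0,1],[[10,0,2],0,1],[[15,0,3],0,1],[[18.5,1,3.9],0,1],[[19.3,2,3.9],0,1],[[19.3,2,3.9],0,1],[[19.3,2,3.9],0,1]]';python3 - <<'E'
from h import *
f=snap("wrist","w16");go([.5487,.229,.211],1.25)
E
```

```text
clock: 17.1
tcp_pos: [0.5482, 0.2308, 0.2546]
orientation: [-1.22, 1.193, -1.191]
contact_force: [-0.5, -0.3, -3.4]
grip_width: 0.0356
shift cm [array([0.2 , 4.39, 0.04]), np.float64(0.002)] p [0.5483 0.2309 0.2549]
```

View pics/w16.png

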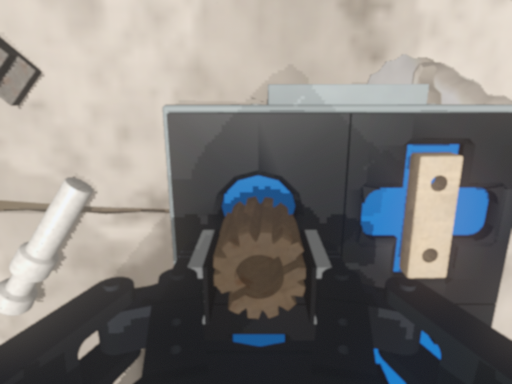

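```bash
python3 -m jog '[[[0.2,1.5,0],0,1],[[0.2,2.8,0],0,1],[[0.2,3.7,0],0,1],[[0.2,4.2,0],0,1],[[0.2,4.3,0],0,1],[[0.2,4.3,0],0,1],[[0.2,4.3,0],0,1]]';python3 - <<'E'
from h import *
f=snap("wrist","w17")
E
```

```text
clock: 18.02
tcp_pos: [0.549, 0.2272, 0.2121]
orientation: [-1.218, 1.193, -1.194]
contact_force: [-0.3, 0.0, -3.2]
grip_width: 0.0357
```

View pics/w17.png

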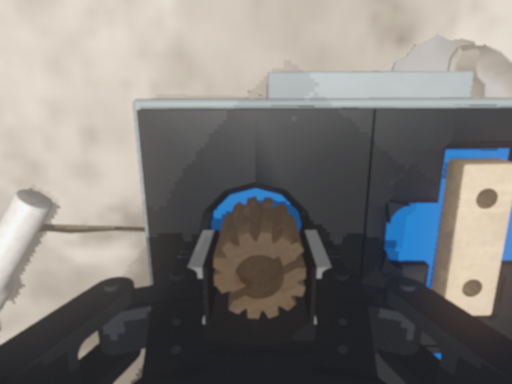

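```bash
python3 -m jog '[[[-0.15,0,0],0,1],[[-0.15,0.15,0],0,1],[[-0.15,0.15,0],0,0],[[-0.15,0.15,0],0,-0.3],[[-0.15,0.15,0],0,-0.3],[[-0.15,-2,0],0,-0.4],[[-0.15,-6,0],0,-1],[[-0.15,-11,0],0,-1],[[-0.15,-14,0],0,-1],[[-0.15,-14,0],0,-1]]';python3 - <<'E'
from h import *
f=snap("wrist","w18");print(tool())
E
```

```text
clock: 19.32
tcp_pos: [0.5494, 0.2294, 0.356]
orientation: [-1.213, 1.19, -1.195]
contact_force: [0.2, 0.2, -0.3]
grip_width: 0.0858
(array([0.5489739 , 0.22880705, 0.35395252]), array([[ 2.08797898e-02,  3.29938760e-03,  9.99776549e-01],
       [-9.99781549e-01,  1.01164192e-03,  2.08765556e-02],
       [-9.42536016e-04, -9.99994045e-01,  3.31978972e-03]]))
```

View pics/w18.png

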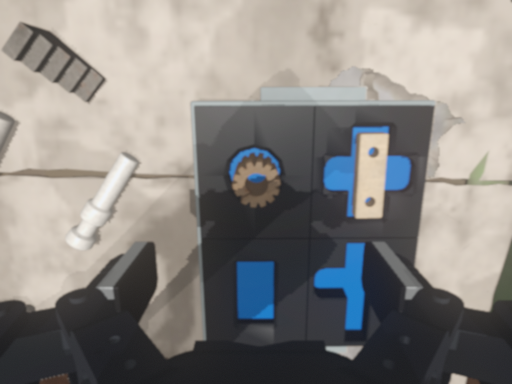

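```bash
python3 - <<'E'
from h import *
f=load("w18");print(px2w(f,257,185,.061))
go([.40,.28,.30],1.25)
E
python3 -m jog '[[[-2,0,-5],0,-1],[[-4,1,-9],0,-1],[[-5,3,-13],0,-1],[[-5.5,5.4,-15],0,-1],[[-5.5,5.4,-15],0,-1],[[-5.5,5.4,-15],0,-1]]';python3 - <<'E'
from h import *
f=snap("wrist","w19");print(tool()[0])
cv2.imwrite("pics/w19c.png",cv2.resize(f["image"][60:260,140:380],None,fx=3,fy=3,interpolation=cv2.INTER_CUBIC))
E
```

```text
[0.54980838 0.2276736  0.061     ]
shift cm [array([ -5.42,   5.35, -14.81]), np.float64(-0.001)] p [0.549  0.2288 0.354 ]
clock: 20.12
tcp_pos: [0.3987, 0.2803, 0.2981]
orientation: [-1.218, 1.194, -1.194]
contact_force: [-0.1, -0.7, -0.7]
grip_width: 0.0851
[0.39902275 0.28030981 0.29830026]
```

View pics/w19.png

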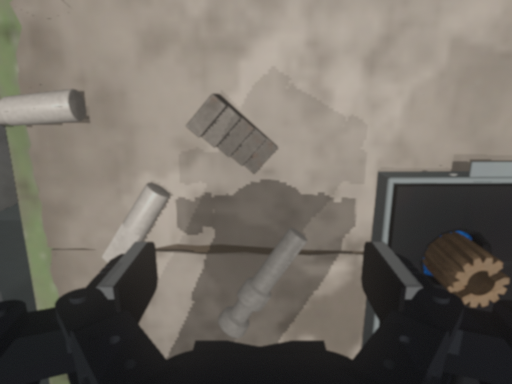

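View pics/w19c.png

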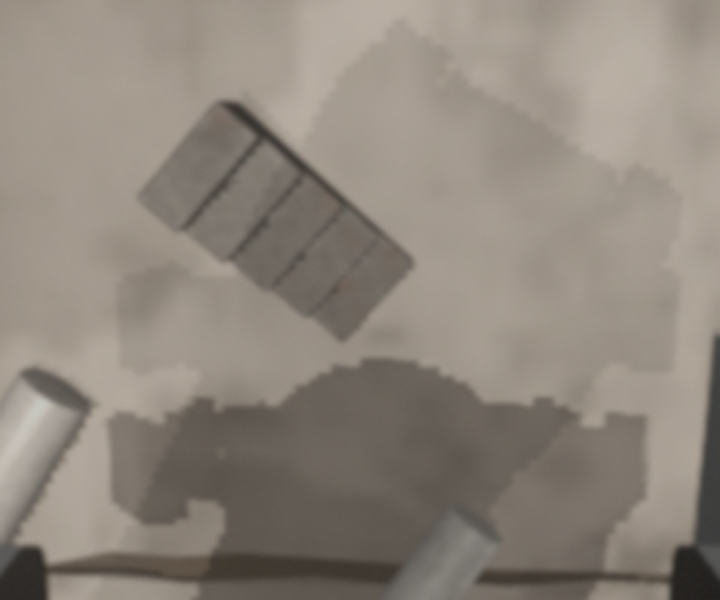

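Run:
```python
from h import *
f=load("w19")
q=lambda u,v,z: px2w(f,140+u/3,60+v/3,z)[:2]
A,B,C,D=q(222,101,.04),q(139,193,.04),q(413,262,.008),q(343,341,.008)
print(A,B,C,D,np.linalg.norm(A-B),np.linalg.norm(C-D))
t=(A+B)/2;l=(C+D)/2;ax=(t-l);L=np.linalg.norm(ax);ax/=L
cen=(t+l)/2;th=np.degrees(np.arctan2(ax[1],ax[0]));g=cen+ax*.012
print(L,cen,th,g, "yaw obj",th-112)
w1=np.degrees(np.arctan2(*(A-B)[::-1]));print("width dir",w1,np.degrees(np.arctan2(*(C-D)[::-1])))
go([g[0],g[1],.19],th+90)
print("stud tip etc",px2w(f,298,237,.009),px2w(f,232,323,.013), px2w(f,140+60/3,60+390/3,.013))
```

```text
[0.36869876 0.34747311] [0.35029548 0.32772593] [0.4124837  0.30911148] [0.395086   0.28823288] 0.02699317935762021 0.027177128900777447
0.05896389902798309 [0.38164098 0.31813585] 138.68567665605406 [0.37262779 0.32605813] yaw obj 26.685676656054056
width dir 47.01749429472532 50.196270517786196
shift cm [array([-4.62, 10.83, -2.56]), np.float64(-0.83)] p [0.399  0.2803 0.2983]
stud tip etc [0.43151489 0.23637814 0.009     ] [0.37807476 0.15694997 0.013     ] [0.32260331 0.27497643 0.013     ]
```

```bash
python3 -m jog '[[[-2,0,-1],-0.15,-0.1],[[-4.6,2,-2.5],-0.32,-0.1],[[-4.6,3,-2.5],-0.5,-0.1],[[-4.6,4,-2.5],-0.67,-0.1],[[-4.6,4,-2.5],-0.83,-0.1],[[-4.6,4,-2.5],-0.83,-0.1],[[-4.6,4,-2.5],-0.83,-0.1]]' 110;python3 - <<'E'
from h import *
f=snap("wrist","w20");go([.3726,.3261,.188],48.7)
E
```

```text
clock: 21.05
tcp_pos: [0.3726, 0.3258, 0.2581]
orientation: [-1.495, 0.566, -0.567]
contact_force: [0.3, -0.1, -0.1]
grip_width: 0.0471
shift cm [array([-0.  ,  7.01,  0.03]), np.float64(-0.002)] p [0.3724 0.3259 0.2581]
```

View pics/w20.png

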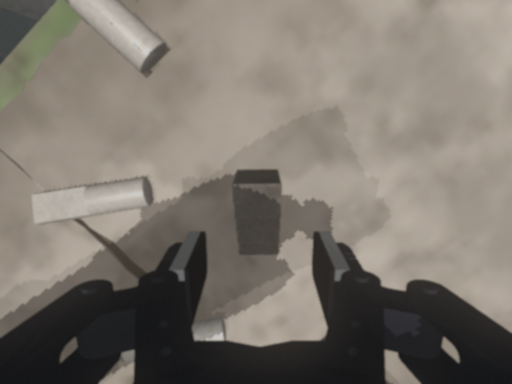

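Run:
```python
from h import *
f=load("w20");t=px2w(f,257.5,186,.04)[:2];l=px2w(f,258,254,.008)[:2];print(t,l,np.linalg.norm(t-l))
ax=(t-l)/np.linalg.norm(t-l);g=(t+l)/2+.012*ax;th=np.degrees(np.arctan2(ax[1],ax[0]));print(g,th);go([g[0],g[1],.188],th+90)
```

```text
[0.35968282 0.33675528] [0.40312678 0.29855139] 0.05785252637273803
[0.37239348 0.32557773] 138.67214614476535
shift cm [array([ 0.02,  7.01, -0.02]), np.float64(-0.002)] p [0.3724 0.3259 0.2581]
```

```bash
python3 -m jog '[[[0,2,0],0,-0.1],[[0,4.5,0],0,-0.1],[[0,6.2,0],0,-0.1],[[0,7,0],0,-0.1],[[0,7,0],0,0],[[0,7,0],0,1],[[0,7,0],0,1],[[0,7,0],0,1],[[0,7,0],0,1]]' 110; python3 -m jog '[[[0,-1,0],0,1],[[0,-4,0],0,1],[[0,-8,0],0,1],[[0,-8,0],0,1]]';python3 - <<'E'
from h import *
f=snap("wrist","w21");go([.559,.1225,.27],1.25)
E
```

```text
clock: 22.22
tcp_pos: [0.3718, 0.3262, 0.1887]
orientation: [-1.495, 0.563, -0.564]
contact_force: [-1.4, -1.5, 6.1]
grip_width: 0.0254
clock: 22.72
tcp_pos: [0.3724, 0.3268, 0.2705]
orientation: [-1.491, 0.561, -0.565]
contact_force: [0.0, -0.2, -3.9]
grip_width: 0.0254
shift cm [array([27.46, -0.09, -2.96]), np.float64(0.828)] p [0.3721 0.3259 0.2689]
```

View pics/w21.png

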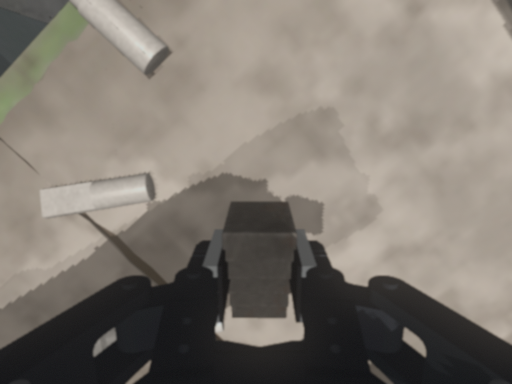

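```bash
python3 - <<'E'
from h import *
go([.551,.1225,.27],1.25)
E
python3 -m jog '[[[4,-1,-0.5],0.15,1],[[9,-1,-1],0.32,1],[[14,-1,-1.5],0.5,1],[[19,-1,-2],0.67,1],[[24,-1,-3],0.83,1],[[27,-0.1,-3.5],0.83,1],[[27,-0.1,-3.5],0.83,1],[[27,-0.1,-3.5],0.83,1]]';python3 - <<'E'
from h import *
f=snap("wrist","w22");go([.551,.1225,.209],1.25)
E
```

```text
shift cm [array([26.86, -0.1 , -3.49]), np.float64(0.828)] p [0.3721 0.3259 0.2689]
clock: 23.78
tcp_pos: [0.5509, 0.122, 0.2676]
orientation: [-1.221, 1.195, -1.192]
contact_force: [-0.1, 0.3, -2.8]
grip_width: 0.0256
shift cm [array([0.01, 5.9 , 0.03]), np.float64(0.001)] p [0.5508 0.1225 0.268 ]
```

View pics/w22.png

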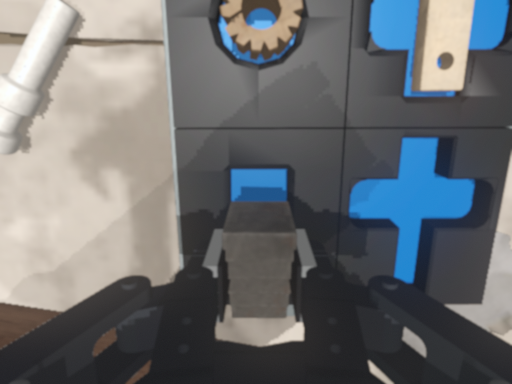

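```bash
python3 - <<'E'
from h import *
f=load("w22");e=px2w(f,259.5,168.5,.021);print(e-[-.0007,.034,0]); print("block tall end", px2w(f,259.5,203,.268-.1887+.0), px2w(f,259.5,233,.268-.1887+.04))
E
python3 -m jog '[[[0,2,0],0,1],[[0,4,0],0,1],[[0,5.2,0],0,1],[[0,5.8,0],0,1],[[0,5.8,0],0,1],[[0,5.8,0],0,1],[[0,5.8,0],0,1]]';python3 - <<'E'
from h import *
f=snap("wrist","w23");go([.551,.1225,.209],1.25)
E
```

```text
[0.55099761 0.10922922 0.021     ]
block tall end [0.55050323 0.13854847 0.0793    ] [0.55054847 0.1396663  0.1193    ]
clock: 24.7
tcp_pos: [0.5519, 0.1216, 0.2109]
orientation: [-1.219, 1.193, -1.194]
contact_force: [-0.1, -0.3, -2.5]
grip_width: 0.0254
shift cm [array([-0.1 ,  0.19, -0.08]), np.float64(-0.001)] p [0.5518 0.1215 0.2109]
```

View pics/w23.png

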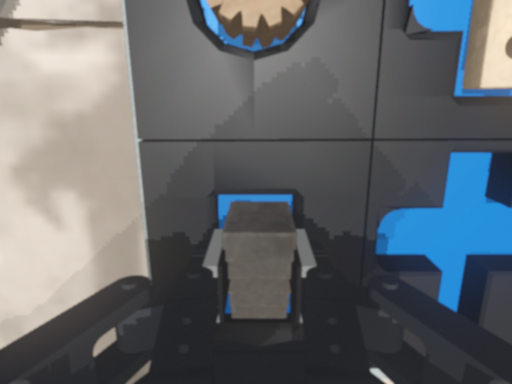

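```bash
python3 -m jog '[[[0,0.1,-0.05],0,1],[[0,0.2,-0.05],0,1],[[0,0.2,-0.05],0,0.2],[[0,0.2,-0.05],0,-0.1],[[0,0.2,-0.05],0,-0.1],[[0,-2,-0.05],0,-0.2],[[0,-6,-0.05],0,-1],[[0,-11,-0.05],0,-1],[[0,-14,-0.05],0,-1],[[0,-14,-0.05],0,-1]]';python3 - <<'E'
from h import *
f=snap("wrist","w24");go([.39,.13,.33],1.25)
E
```

```text
clock: 26.0
tcp_pos: [0.5519, 0.1221, 0.3533]
orientation: [-1.215, 1.191, -1.196]
contact_force: [0.7, -0.0, -0.7]
grip_width: 0.0855
shift cm [array([ -1.17,   2.12, -16.12]), np.float64(-0.001)] p [0.5514 0.1216 0.3515]
```

View pics/w24.png

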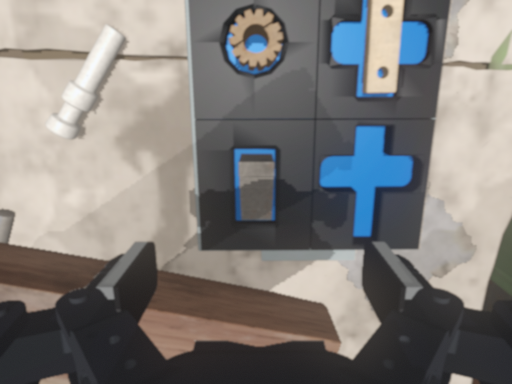

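Run:
```python
from h import *
print(get_obs()["joints"].round(3))
f=load("w24")
h=px2w(f,63,127,.013);s=px2w(f,113,35,.009);c=px2w(f,78,98,.015);print(h,s,c,np.degrees(np.arctan2(*(h-s)[1::-1])))
```

```text
[ 0.207  0.438 -0.683  1.841  0.33   0.976 -0.597]
[0.37827518 0.15800146 0.013     ] [0.42807432 0.23544915 0.009     ] [0.39556076 0.18337273 0.015     ] -122.74116332792045
```

```bash
python3 -m jog '[[[-1,0,-3],-0.18,-1],[[-2,0,-6],-0.36,-1],[[-3,0,-9],-0.54,-1],[[-4,1,-12],-0.72,-1],[[-5,2,-14],-0.9,-1],[[-6,3,-15.6],-1.08,-1],[[-6.2,4,-15.6],-1.26,-1],[[-6.2,5,-15.6],-1.44,-1],[[-6.2,5,-15.6],-1.62,-1],[[-6.2,5,-15.6],-1.8,-1]]' 
python3 -m jog '[[[0,0,0],-0.18,-0.3],[[0,0,0],-0.36,-0.3],[[0,0,0],-0.54,-0.3],[[0,0,0],-0.72,-0.3],[[0,0,0],-0.75,-0.3],[[0,0,0],-0.75,-0.3]]'
python3 - <<'E'
from h import *
f=snap("wrist","w25");go([.3955,.1834,.25],147.3);print(get_obs()["joints"].round(3))
E
```

```text
clock: 27.3
tcp_pos: [0.3933, 0.1799, 0.2994]
orientation: [-1.561, -0.199, 0.203]
contact_force: [-0.4, 0.9, -0.4]
grip_width: 0.0856
clock: 28.05
tcp_pos: [0.3937, 0.1801, 0.3001]
orientation: [-1.426, -0.777, 0.778]
contact_force: [-0.1, -0.6, -0.0]
grip_width: 0.0555
shift cm [array([0.37, 5.03, 0.03]), np.float64(-0.002)] p [0.3938 0.1802 0.3003]
[ 0.484  0.567 -1.307  2.151  0.689  0.953  1.347]
```

View pics/w25.png

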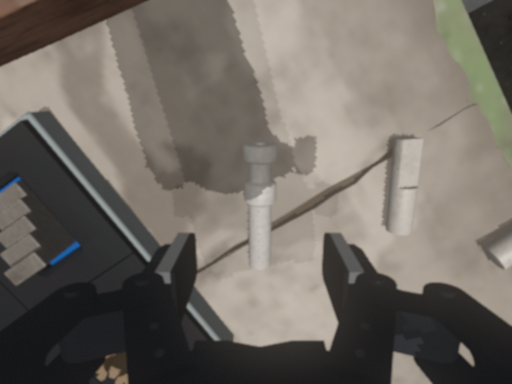

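Run:
```python
from h import *
f=load("w25")
cv2.imwrite("pics/w25c.png",cv2.resize(f["image"][130:280,190:340],None,fx=4,fy=4,interpolation=cv2.INTER_CUBIC))
```

```text
(no output)
```

View pics/w25c.png

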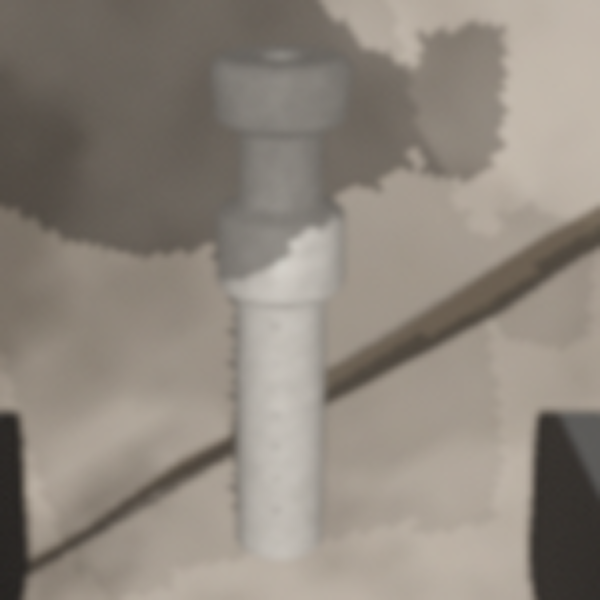

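Run:
```python
from h import *
f=load("w25")
q=lambda u,v,z: px2w(f,190+u/4,130+v/4,z)
P={"headfront":q(281,62,.026),"headback":q(280,132,.016),"neck/collar":q(280,210,.015),"collar/shank":q(280,302,.013),"shankend":q(280,548,.009)}
h=P["headback"];s=P["shankend"];ax=(h-s)[:2];ax/=np.linalg.norm(ax);print(np.degrees(np.arctan2(ax[1],ax[0])))
for k,p in P.items(): print(k,p.round(4),((p-s)[:2]@ax*1000-64).round(1))
for x in (0,-3): 
  o=s[:2]+ax*(.064+x/1000);print(x,o)
go([*o,.175],np.degrees(np.arctan2(ax[1],ax[0]))+90)
for a,b in [((215,90),(350,90)),((218,250),(343,250)),((238,400),(323,400))]: print(np.linalg.norm(q(*a,.013)-q(*b,.013)))
```

```text
-122.77588117595624
headfront [0.3756 0.1541 0.026 ] 40.9
headback [0.3836 0.1663 0.016 ] 26.3
neck/collar [0.3919 0.1793 0.015 ] 10.9
collar/shank [0.4023 0.1954 0.013 ] -8.3
shankend [0.4325 0.2422 0.009 ] -64.0
0 [0.39783825 0.18842111]
-3 [0.39946232 0.1909435 ]
shift cm [array([ 1.22, 12.53,  0.1 ]), np.float64(-0.001)] p [0.3938 0.1802 0.3003]
0.02548265171901261
0.024349984100782374
0.017070107225223508
```

Run:
```python
from h import *
f=load("w25")
q=lambda u,v,z: px2w(f,190+u/4,130+v/4,z)
P={"headfront":q(281,62,.0285),"headback":q(280,132,.0275),"neck/collar":q(280,208,.0265),"collar/shank":q(280,304,.0245),"shankend":q(280,556,.0175)}
h=P["headback"];s=P["shankend"];ax=(h-s)[:2];ax/=np.linalg.norm(ax);print(np.degrees(np.arctan2(ax[1],ax[0])))
for k,p in P.items(): print(k,p.round(4),((p-s)[:2]@ax*1000-64).round(1))
o=s[:2]+ax*.064;print(o, P["headfront"][:2]-ax*.039)
```

```text
-122.76769618329679
headfront [0.3754 0.1538 0.0285] 38.5
headback [0.3824 0.1644 0.0275] 25.8
neck/collar [0.3902 0.1765 0.0265] 11.4
collar/shank [0.4006 0.1926 0.0245] -7.7
shankend [0.431  0.2399 0.0175] -64.0
[0.39638805 0.18608727] [0.39650231 0.18659403]
```

```bash
python3 - <<'E'
from h import *
go([.3964,.1863,.175],147.2)
E
python3 -m jog '[[[0.66,3,0.1],0,-0.3],[[0.66,6,0.1],0,-0.3],[[0.66,8.5,0.1],0,-0.3],[[0.66,8.5,0.1],0,-0.3],[[0.66,8.5,0.1],0,-0.3]]'
python3 - <<'E'
from h import *
snap("wrist","w26");go([.3964,.1863,.175],147.2);print(get_obs()["joints"].round(3))
E
```

```text
shift cm [array([ 0.67, 12.53,  0.1 ]), np.float64(-0.001)] p [0.3938 0.1802 0.3003]
clock: 28.72
tcp_pos: [0.3969, 0.1868, 0.2165]
orientation: [-1.427, -0.78, 0.778]
contact_force: [0.2, -0.5, -0.8]
grip_width: 0.0556
shift cm [array([-0.07,  4.17,  0.03]), np.float64(0.001)] p [0.397  0.1867 0.2167]
[ 0.317  0.682 -1.121  2.196  0.882  0.827  1.186]
```

View pics/w26.png

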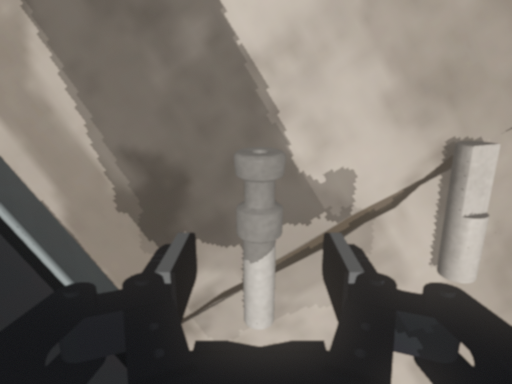

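```bash
python3 -m jog '[[[-0.07,2,0],0,-0.3],[[-0.07,3.5,0],0,-0.2],[[-0.07,4.1,0],0,-0.1],[[-0.07,4.1,0],0,0.1],[[-0.07,4.1,0],0,0.3],[[-0.07,4.1,0],0,1],[[-0.07,4.1,0],0,1],[[-0.07,4.1,0],0,1],[[-0.07,4.1,0],0,1]]' 110
python3 - <<'E'
from h import *
snap("wrist","w27");go([.3964,.1863,.175],147.2);print(get_obs()["joints"].round(3))
E
```

```text
clock: 29.9
tcp_pos: [0.3965, 0.1862, 0.1757]
orientation: [-1.427, -0.781, 0.779]
contact_force: [-1.1, -1.2, 9.0]
grip_width: 0.0197
shift cm [array([0.  , 0.07, 0.02]), np.float64(0.002)] p [0.3965 0.1862 0.1757]
[ 0.251  0.741 -1.035  2.213  0.988  0.77   1.102]
```

View pics/w27.png

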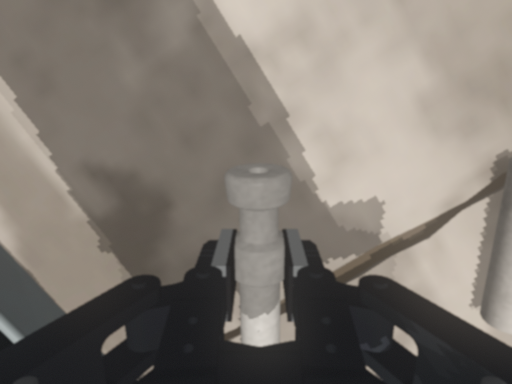

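```bash
python3 -m jog '[[[0,-1,0],0,1],[[0,-3,0],0,1],[[0,-6,0],0,1],[[0,-10,0],0,1],[[0,-10,0],0,1],[[0,-10,0],0,1]]'
python3 - <<'E'
from h import *
snap("wrist","w28");print(get_obs()["joints"].round(3))
f=snap("scene","s28")
cv2.imwrite("pics/s28c.png",cv2.resize(f["image"][100:300,150:350],None,fx=3,fy=3,interpolation=cv2.INTER_CUBIC))
E
```

```text
clock: 30.7
tcp_pos: [0.3961, 0.1852, 0.2742]
orientation: [-1.427, -0.779, 0.78]
contact_force: [-0.0, 0.6, -2.3]
grip_width: 0.0198
[ 0.415  0.598 -1.236  2.164  0.739  0.91   1.302]
```

View pics/w28.png

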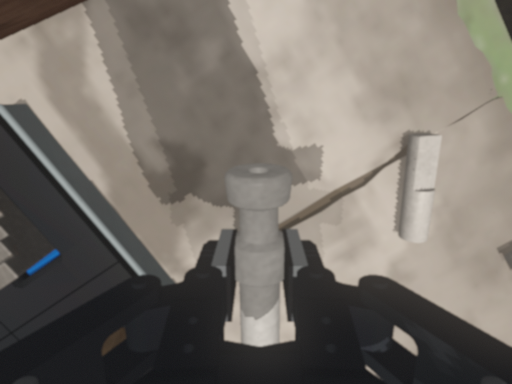

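View pics/s28c.png

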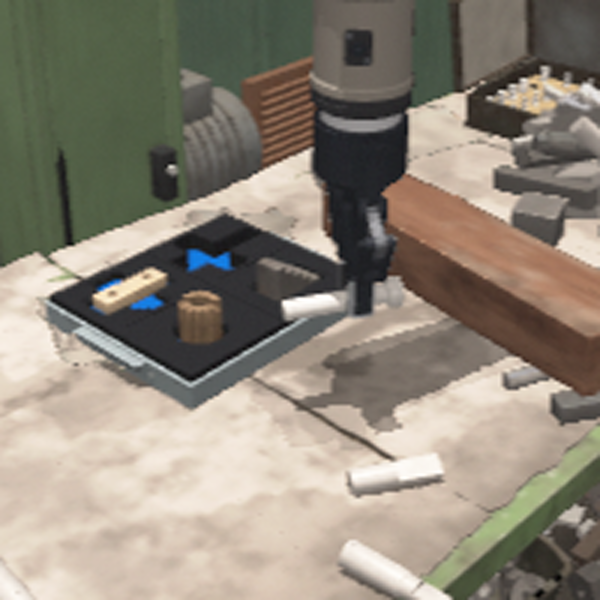

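Run:
```python
from h import *
go([.6508,.1249,.29],91.25-90)
```

```text
shift cm [array([  8.69,  -1.67, -24.71]), np.float64(-0.592)] p [0.3959 0.1852 0.2737]
```

```bash
python3 -m jog '[[[0,-2,-2],0.18,1],[[1,-2,-5],0.36,1],[[2,-2,-8],0.54,1],[[3,-2,-11],0.72,1],[[4,-2,-14],0.9,1],[[5,-2,-17],1.08,1],[[6,-2,-20],1.26,1],[[7,-2,-22],1.44,1],[[8,-2,-24],1.62,1],[[8.7,-1.7,-24.7],1.8,1]]'
python3 -m jog '[[[0,0,0],0.18,1],[[0,0,0],0.36,1],[[0,0,0],0.54,1],[[0,0,0],0.72,1],[[0,0,0],0.75,1],[[0,0,0],0.75,1],[[0,0,0],0.75,1]]'
python3 - <<'E'
from h import *
snap("wrist","w29");go([.6508,.1249,.21],1.25);print(get_obs()["joints"].round(3))
E
```

```text
clock: 32.05
tcp_pos: [0.652, 0.125, 0.2898]
orientation: [-1.479, 0.632, -0.629]
contact_force: [-0.8, -0.0, -3.0]
grip_width: 0.0196
clock: 32.92
tcp_pos: [0.6511, 0.1256, 0.2912]
orientation: [-1.221, 1.193, -1.192]
contact_force: [0.4, -0.2, -2.8]
grip_width: 0.0197
shift cm [array([ 0.06,  8.14, -0.03]), np.float64(0.001)] p [0.6511 0.1255 0.2914]
[ 0.093  0.633 -0.542  1.651  0.38   0.965 -0.561]
```

View pics/w29.png

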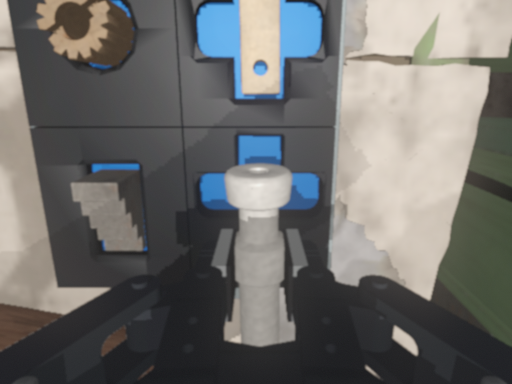

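Run:
```python
from h import *
f=load("w29")
cv2.imwrite("pics/w29c.png",cv2.resize(f["image"][115:235,170:350],None,fx=4,fy=4,interpolation=cv2.INTER_CUBIC))
```

```text
(no output)
```

View pics/w29c.png

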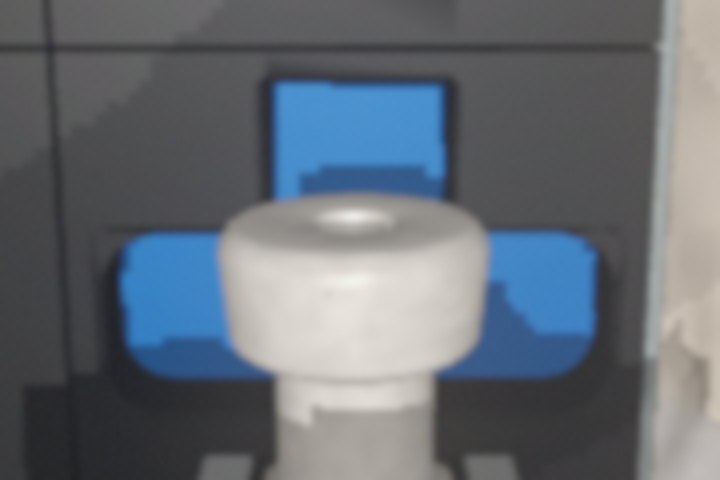

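Run:
```python
from h import *
f=load("w29")
q=lambda u,v,z: px2w(f,170+u/4,115+v/4,z)
print("x c",q(359,100,.013),q(358.5,300,.013))
print("y-4 edge",q(190,378,.013),q(510,378,.013),"y28 lip",q(190,231,.033),q(520,231,.033), "y54 lip",q(359,79,.033))
print("seam y59",q(359,46,.033),"right edge x50",q(655,60,.033),q(640,440,.033),"left seam",q(50,60,.033),q(68,400,.033))
z=.2914-.1757
print("head front",q(354,200,.0285+z),q(354,248,.0285+z),"headback",q(354,375,.0275+z), "neck",q(354,435,.016+z))
```

```text
x c [0.65071159 0.16109684 0.013     ] [0.65150508 0.12364072 0.013     ]
y-4 edge [0.6197482  0.10745053 0.013     ] [0.68074106 0.10889079 0.013     ] y28 lip [0.62240513 0.14071935 0.033     ] [0.67855935 0.14203766 0.033     ] y54 lip [0.65055786 0.16710614 0.033     ]
seam y59 [0.65043027 0.17249179 0.033     ] right edge x50 [0.69919735 0.17135158 0.033     ] [0.70192469 0.10459673 0.033     ] left seam [0.59960532 0.16902841 0.033     ] [0.60065065 0.10972451 0.033     ]
head front [0.65001276 0.16913617 0.1442    ] [0.65010995 0.16485976 0.1442    ] headback [0.65038098 0.15280518 0.1432    ] neck [0.65058005 0.14255559 0.1317    ]
```

```bash
python3 -m jog '[[[0,2,0],0,1],[[0,4,0],0,1],[[0,6,0],0,1],[[0,7,0],0,1],[[0,7,0],0,1],[[0,7,0],0,1]]'
python3 - <<'E'
from h import *
f=snap("wrist","w30");go([.6511,.1243,.1887],1.25)
cv2.imwrite("pics/w30c.png",cv2.resize(f["image"][130:380,130:390],None,fx=3,fy=3,interpolation=cv2.INTER_CUBIC)[:600])
E
```

```text
clock: 33.72
tcp_pos: [0.6515, 0.1259, 0.2223]
orientation: [-1.218, 1.193, -1.194]
contact_force: [-1.3, 0.2, -2.6]
grip_width: 0.0196
shift cm [array([ 0.15,  3.39, -0.06]), np.float64(-0.001)] p [0.6516 0.1258 0.2226]
```

View pics/w30c.png

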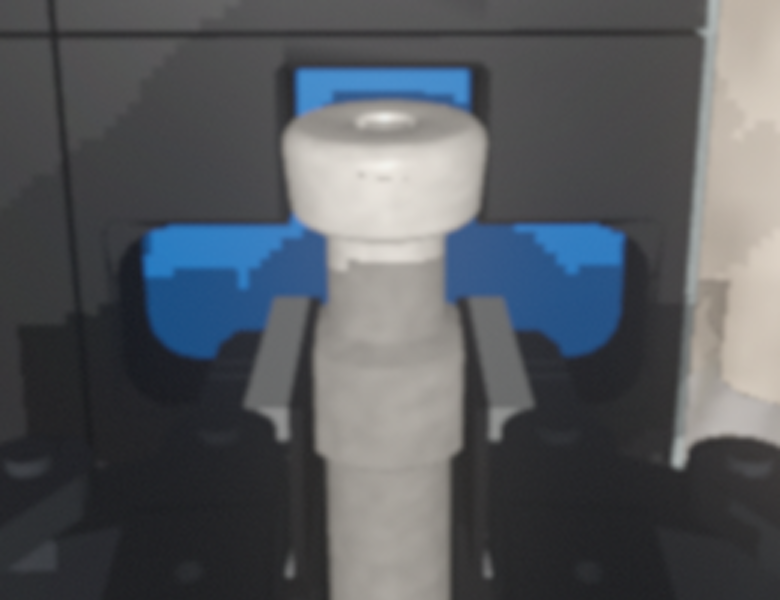

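```bash
python3 -m jog '[[[0.1,0.8,-0.06],0,1],[[0.1,1.5,-0.06],0,1],[[0.1,2,-0.06],0,1],[[0.1,2.4,-0.06],0,1],[[0.1,2.4,-0.06],0,1]]'
python3 - <<'E'
from h import *
f=snap("wrist","w31");go([.6511,.1243,.1887],1.25)
cv2.imwrite("pics/w31c.png",cv2.resize(f["image"][130:380,130:390],None,fx=3,fy=3,interpolation=cv2.INTER_CUBIC)[:600])
E
```

```text
clock: 34.4
tcp_pos: [0.6504, 0.1246, 0.1972]
orientation: [-1.22, 1.194, -1.193]
contact_force: [0.6, 0.1, -2.8]
grip_width: 0.0198
shift cm [array([0.03, 0.89, 0.05]), np.float64(-0.001)] p [0.6506 0.1246 0.1976]
```

View pics/w31c.png

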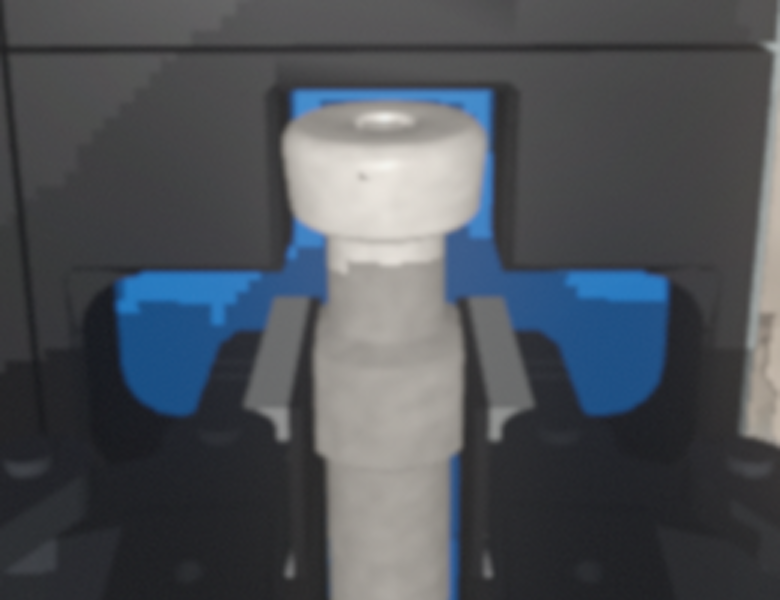

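```bash
python3 -m jog '[[[0.05,0.2,0.07],0,1],[[0.05,0.4,0.07],0,1],[[0.05,0.6,0.07],0,1],[[0.05,0.75,0.07],0,1],[[0.05,0.85,0.07],0,1],[[0.05,0.85,0.07],0,1]]'
python3 - <<'E'
from h import *
f=snap("wrist","w32");go([.6511,.1243,.1887],1.25)
cv2.imwrite("pics/w32c.png",cv2.resize(f["image"][130:380,130:390],None,fx=3,fy=3,interpolation=cv2.INTER_CUBIC)[:600])
E
```

```text
clock: 35.2
tcp_pos: [0.6513, 0.1241, 0.1892]
orientation: [-1.219, 1.194, -1.194]
contact_force: [0.2, -0.3, -2.3]
grip_width: 0.0196
shift cm [array([-0.02,  0.05, -0.02]), np.float64(-0.001)] p [0.6513 0.1241 0.1892]
```

View pics/w32c.png

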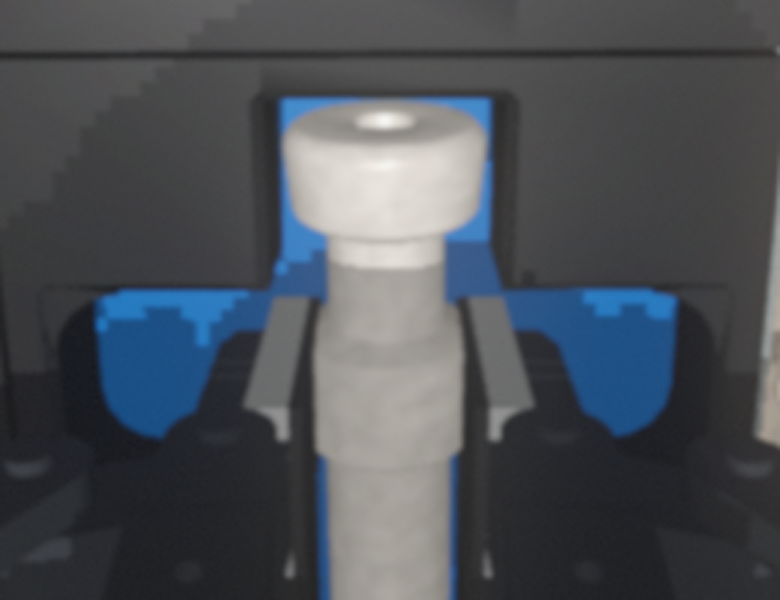

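```bash
python3 -m jog '[[[0,0.15,0],0,1],[[0,0.15,0],0,0.3],[[0,0.15,0],0,0.1],[[0,0.15,0],0,0.1],[[0,0.15,0],0,0.1],[[0,-2,0],0,0.1],[[0,-6,0],0,0],[[0,-11,0],0,-1],[[0,-15,0],0,-1],[[0,-15,0],0,-1]]'
python3 - <<'E'
from h import *
f=snap("wrist","w33");print(tool()[0])
E
```

```text
clock: 36.5
tcp_pos: [0.6523, 0.1249, 0.3451]
orientation: [-1.211, 1.188, -1.196]
contact_force: [-0.3, 0.9, -0.2]
grip_width: 0.0852
[0.65165361 0.1244385  0.34238259]
```

View pics/w33.png

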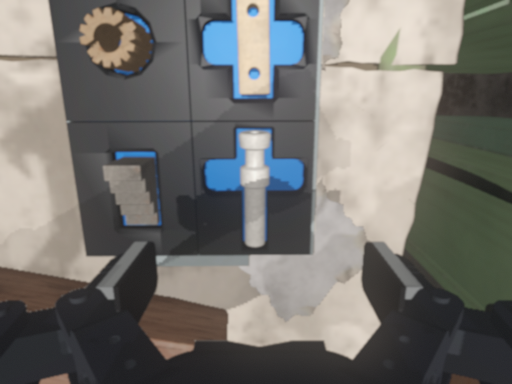

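```bash
python3 -m jog '[[[-1,-2,-2],0,-1],[[-2,-5,-5],0,-1],[[-2,-5,-5],0,-1],[[-2,-5,-5],0,-1],[[-2,-5,-5],0,-1]]'
python3 - <<'E'
from h import *
f=snap("wrist","w34");print(tool()[0])
cv2.imwrite("pics/w34c.png",cv2.resize(f["image"][20:270,130:390],None,fx=2.4,fy=2.4,interpolation=cv2.INTER_CUBIC)[:600])
f=snap("scene","s34")
cv2.imwrite("pics/s34c.png",cv2.resize(f["image"][160:240,150:290],None,fx=5,fy=5,interpolation=cv2.INTER_CUBIC))
E
```

```text
clock: 37.17
tcp_pos: [0.6013, 0.1421, 0.3877]
orientation: [-1.22, 1.196, -1.194]
contact_force: [0.4, -0.1, -0.2]
grip_width: 0.0854
[0.60131404 0.14222281 0.38784532]
```

View pics/w34c.png

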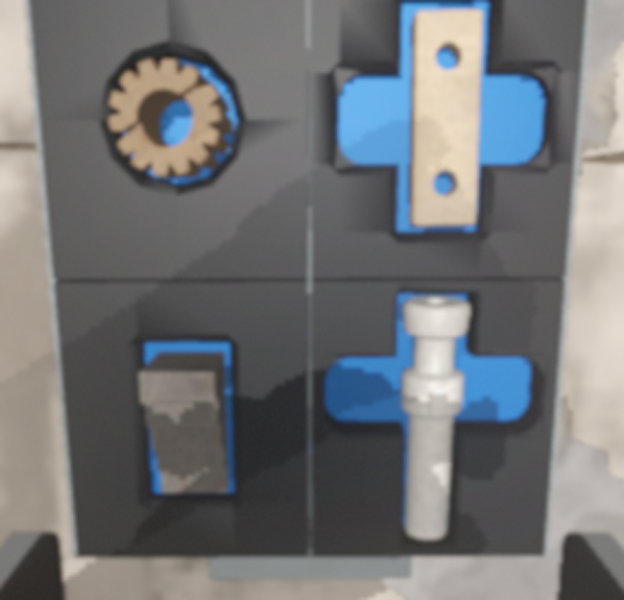

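View pics/s34c.png

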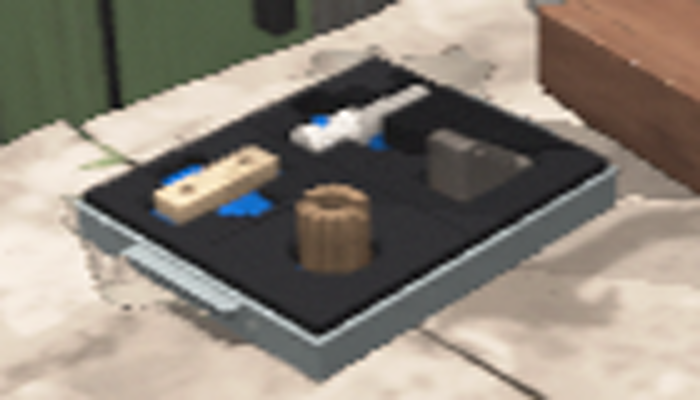

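Run:
```python
from h import *
f=load("w34");q=lambda u,v,z: px2w(f,130+u/2.4,20+v/2.4,z)[:2].round(4)
P=[(33,0,0,0)]
print("seams cross",q(310,278,.033))
c=q(310,278,.033);a=np.radians(1.25);Rm=np.array([[np.cos(a),-np.sin(a)],[np.sin(a),np.cos(a)]])
inv=lambda p:((p-c)@Rm*1000).round(1)
print("strap",inv((q(448,57,.038)+q(444,182,.038))/2)-[50,59], "rect",inv((q(414,12,.038)+q(486,10,.038)+q(413,225,.038)+q(476,224,.038))/4)-[50,59])
print("mill",inv(q(166,118,.061))-[-50,59])
print("block tall end",inv((q(139,371,.061)+q(217,371,.061))/2)-[-50,-59+30],"low end",inv((q(160,492,.029)+q(228,491,.029))/2)-[-50,-59-30])
print("stud headback",inv(q(436,334,.0405))-[50,-59+12+25.8],"shankend",inv(q(427,537,.031))-[50,-59+12-64])
```

```text
seams cross [0.6002 0.1715]
strap [ 0.1 -0.9] rect [ 0.5 -1.1]
mill [ 1.  -1.3]
block tall end [ 1.2 -1.8] low end [ 0.4 -1.9]
stud headback [-0.8  0.3] shankend [ 0.1 -0.1]
```

Run:
```python
from bench import *
print(hand_in(), get_obs()["clock"])
```

```text
the job is handed in; nothing more can be done
the job is handed in; nothing more can be done
```

All four parts are in their own pockets, and I handed the job in at about 37 s of the 115 s limit. `hand_in()` reports no verdict.

My last measurements, from the final wrist picture, give these offsets from each part's seated place:

| Part | Offset from seated place |
|---|---|
| Clamp strap | about 1 mm |
| Shell mill | about 1.6 mm |
| Step block | about 2 mm |
| Pull stud | under 1 mm, head towards +y |

- **Seating:** the final pictures show the mill and block upright, the strap flat and the stud down in its bottle-shaped pocket. There is no depth reading, so I judged seating from these pictures and from the heights at which I released the parts. The gripper stood well clear above the tray.
- **What went wrong:** the strap pitched in the gripper on the first lift. I laid it flat on a free patch of bench and regripped it at higher force, and it then went in flat.
- **Odd reading:** the grip width on the stud's collar read 19.7 mm for a 25 mm diameter. The grip held and the stud seated normally.
- **Bystanders:** I did not touch the slotted block or the half-round bit knowingly. The arm never worked near the slotted block, and I kept the gripper partly closed beside the bit. I did not re-measure their positions at the end.

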